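# Tumble-clean the fishing weights

### The arm

A 6-joint arm with a two-finger parallel gripper is mounted at the origin on the work surface. World frame = base frame: x ahead of the robot, y to its left, z up, the work surface at z = 0. Lengths are in mm, angles in degrees, forces in N, time in s.
With the tool pointing down it reaches from about 275 to 825 mm from the base axis. Payload 5.2 kg.
Tool frame: the origin (TCP) lies between the finger pads; the fingertips stand 19 mm ahead of it and the grasp point (between the pads) is the TCP; z points along the fingers, y is the line along which they close (so a half turn about z gives the same grasp; the last joint's range is limited). The gripper opens to 93 mm and grips with 3 to 60 N. Pads are 15 mm wide; open, the fingers measure 128 mm over their backs; the gripper's body (75 mm by 188 mm) begins 65 mm behind the grasp point.
Start: joints at [65.271, 14.817, 87.949, -0, 77.235, -11.62], TCP at [124.722, 535.677, 237.653] pointing down, gripper open.
Joint ranges: [-179.93, 179.93], [-52.35, 119.4], [10.71, 147.94], [-69.91, 249.91], [12.55, 155.21], [-178.61, 178.61]. Speed limits (degrees/s): [147.25, 147.25, 180, 180, 180, 180].

### API

Orientations are given as [roll, pitch, yaw] about the fixed x, y, z axes, in that order (R = Rz(yaw) Ry(pitch) Rx(roll)).
In Python, from bench import readout, snapshot, camera_info, order gives the robot as it stands.
- The arm moves only by the tool carry_out, never from a script. Its argument "targets" is a list of rows, each an object with "grip": the opening, from 0 (shut) to 1 (fully open); "slide": the shift along the tool's x, y, z as a fraction of full scale, a list of three; "turn": the turn, a rotation vector about the tool's x, y, z as a fraction of full scale, a list of three. In form: [{"grip": grip, "slide": [tx, ty, tz], "turn": [ax, ay, az]}, ...]. A call has 1 to 12 rows; each row shifts and turns the commanded pose from where the row before left it, along the tool's axes as they then stand; what a row does not reach is not made up. Full scale, the value 1, is 0.05 m for a shift and 0.1 rad for a turn. A row lasts 1/12 s, in which the tool goes at most 41.7 mm and 7.16 degrees, less where a joint would pass 70% of its speed; a pose out of reach is approached as far as the arm can. A call with a number of a shift or a turn outside -1 to 1 is refused whole. A call with a gripper value outside its range is refused whole. The fingers move at their own pace and stop on an object; the grip force is fixed at half the most. Time passes only in rows, so rows that do not move let the fingers close. It gives the time, the measured TCP pose, the force, the opening and the grip force at its end, in the units of the state.
- readout.read_state(): the state, without advancing time (a new reading comes with each control period).
- snapshot(name): name is "scene" or "side" or "wrist"; returns the picture (384x512x3 uint8, red, green, blue); there is no depth.
- camera_info(name): a dict with "intrinsics" (3x3 intrinsics, pixels), "extrinsics" (4x4, takes a point from camera to world coordinates); the wrist camera has in their place "T_tool_cam" (4x4, takes a point from camera to tool coordinates, whose origin is the TCP and whose axes are the flange's). Camera axes: x right, y down, z forward; pixel columns grow to the right and rows downward; lengths in mm; the calibration is good to about 2 mm. A picture is of the moment at which its call begins: read the wrist's pose just before it. camera_info takes no time and is no camera call.
- order.sign_off(): hands the job in; it is judged then, once.
The state is a dict: "t": time; "joints": joint angles; "dq": joint speeds; "tau": joint torques, N m; "eef_pos": TCP position; "tcp_rot": TCP orientation; "wrist_force": force on the tool from outside, world axes, zero at the start; "torque": the same for the moment, N m; "grip_width": finger opening in mm; "grasp_force": force on a finger pad.
Only numpy, scipy, OpenCV 4.12 (cv2) and the standard library are available. Lean on these libraries where they do the work, as an engineer would, in place of code of your own. Each camera call takes 0.05 s, during which the arm holds its last target. There are 200 camera calls.

### The job

Clean the tarnished fishing weights in the bench tumbler: put every weight from the rubber mat into the tumbler's bowl, close the bowl with its lid so that it sits flat and centred, and set the red vibration lever to its orange mark. Only then start the timer: pull its black knob fully out to unlock it, turn it clockwise, still pulled out, until the white pointer stands at the orange mark on the dial, and push it fully back in. Leave the other things on the bench where they are.

Things in the scene. Friction and masses are not known exactly. Their poses are not given: they have to be found in the camera images.
- tumbler: tan bench tumbler, fixed: round open bowl on its +y side, flat control deck on its -y side. Origin under it at bench height, z up; yaw within 0.2 rad. Deck 190 (x) x 160 (y) mm centred at (0, -110) mm, top 60 mm up. Bowl centred at (0, 70) mm, outside radius 86 mm at the rim, 110 mm up
- bowl_floor (a point): centre of the bowl's inner floor, 50 mm above the bench; the inside radius is 74 mm at the floor and 82 mm at the rim, depth 60 mm, wall 4 mm. Axes as the tumbler's
- bowl_rim (a point): centre of the bowl's mouth at rim height, 110 mm above the bench, axes as the tumbler's
- lid: loose brown round lid, 180 g. Origin: centre of its underside, z up through its knob. From below: locating disc 154 mm diameter, 10 mm high (enters the bowl's mouth, 5 mm play all round), flange 178 mm diameter, 6 mm thick (rests on the rim), black round knob 30 mm diameter, 16 to 50 mm above the origin. Seated, the origin is 10 mm below the rim
- mat: black rubber mat, 200 x 200 x 3 mm, fixed to the bench, on one side of the tumbler or the other (the lid lies on the other side). Origin: centre of its underside
- weight1: dark grey zinc fishing weight, a block 26 x 26 x 32 mm tall (about 120 g) with a small brass wire eye on top (look only, 8 mm high). Origin: centre of its underside, z up along the block, x and y normal to its sides. Three to five of weight1..weight5 are present, standing on the mat at the start; absent ones read None
- weight2: dark grey zinc fishing weight, a block 26 x 26 x 32 mm tall (about 120 g) with a small brass wire eye on top (look only, 8 mm high). Origin: centre of its underside, z up along the block, x and y normal to its sides. Three to five of weight1..weight5 are present, standing on the mat at the start; absent ones read None
- weight3: dark grey zinc fishing weight, a block 26 x 26 x 32 mm tall (about 120 g) with a small brass wire eye on top (look only, 8 mm high). Origin: centre of its underside, z up along the block, x and y normal to its sides. Three to five of weight1..weight5 are present, standing on the mat at the start; absent ones read None
- weight4: dark grey zinc fishing weight, a block 26 x 26 x 32 mm tall (about 120 g) with a small brass wire eye on top (look only, 8 mm high). Origin: centre of its underside, z up along the block, x and y normal to its sides. Three to five of weight1..weight5 are present, standing on the mat at the start; absent ones read None
- weight5: dark grey zinc fishing weight, a block 26 x 26 x 32 mm tall (about 120 g) with a small brass wire eye on top (look only, 8 mm high). Origin: centre of its underside, z up along the block, x and y normal to its sides. Three to five of weight1..weight5 are present, standing on the mat at the start; absent ones read None
- power_lever (a joint): angle of the vibration lever about an upright hinge at lever_pivot, in rad, growing counter-clockwise seen from above, 0 when the lever points along the tumbler's +x; range -0.9 to 0.9, starts between -0.85 and -0.55; stays where it is left (about 0.15 N m to move)
- lever_pivot (a point): on the lever's hinge axis at the top of the deck (60 mm above the bench), at (15, -110) mm in the tumbler's frame; axes as the tumbler's
- lever_grip (a point): on the axis of the lever's upright red round handle, 65 mm from the hinge, 26 mm above the deck. The handle is 16 mm in diameter, from 7 to 41 mm above the deck; x points outward along the lever
- lever_mark (a point): orange stripe 24 x 7 mm flat on the deck under the handle's path, on the radius of 65 mm from the hinge, 3 mm above the deck; x points outward from the hinge. The lever is set when the handle stands straight above this point (lever angle -0.15 to 0.65 rad)
- timer_pull (a joint): how far the timer knob is pulled up out of the deck, in m: 0 fully in, 0.014 fully out; stays where it is left (3 N to move). Below about 0.011 m a lug stops the knob from leaving the zero position; it can be pushed in again anywhere beyond 0.65 rad
- timer_turn (a joint): timer knob angle about its upright axis in rad, growing CLOCKWISE seen from above; starts at 0 (locked, pointer along the tumbler's +x), range 0 to 2.4; stays where it is left (0.04 N m to turn)
- timer_grip (a point): grip point on the knob's axis, 32 mm above the deck when in; moves and turns with the knob; x along the white pointer and the grip bar, z up. Black knob: skirt disc 52 mm diameter, 4 to 12 mm above the deck, with a grip bar 46 mm long (x), 14 mm thick (y), 12 to 42 mm above the deck. Axis at (-45, -110) mm in the tumbler's frame
- timer_mark (a point): orange tab 16 x 8 x 3 mm on the white dial around the knob, its centre 40 mm from the knob's axis; x points outward from the axis. The knob is set when its x points the same way (a turn of 0.9 to 1.5 rad clockwise from the start)
- jar: amber jar with a white cap, 54 mm diameter, 70 mm tall, stands on the robot's side of the bowl; bystander. Origin: centre of its underside
- float: red fishing float, 44 mm diameter, 60 mm tall, standing behind the tumbler; bystander. Origin: centre of its underside
- lure_box: blue flat box, 50 x 90 x 22 mm, behind the tumbler; bystander. Origin: centre of its underside
Mind the look-alikes: they are no part of the job. What is shaped like the weight5 but pink or purple is not meant.

How it is judged:
By the outcome, as a careful person would: the job done as asked, in the order asked, and still so for the second after the job is handed in, with the robot touching nothing.
Of weight1, weight2, weight3, weight4, weight5 only 3 to 5 are there at a start; the rules pass over those that are not, and their reading is None.
At some moment in a run one of weight1, weight2, weight3, weight4, weight5, lid may be knocked a few centimetres aside while the robot is not near it.
Once in a run the grip may slacken for a moment while it holds something.
It also fails if it takes over 210 s, if anything falls off the work surface, if the arm or the gripper's body presses on something with over 40 N, if the wrist force passes 120 N, or if a joint passes its speed limit or range.

## Working session

There is one attempt and no reset: what is moved stays moved. The work goes in short steps, Python scripts to look and compute and a tool call to move; the robot and the scene stay as the last step left them, time stands still between calls to the robot, and variables do not carry over. Pictures are saved under pics/ and viewed, at most 14 in all, crops included, and the job is handed in when it is done.

Besides the shell and the picture viewer there is one more tool, called as a command line: name --argument value ..., lists and objects as JSON in quotes. carry_out: Moves the arm, as the interface text tells. Shift numbers are shares of 0.05 m and turn numbers shares of 0.1 rad, none past 1 either way. Its arguments: {"type":"object","properties":{"targets":{"type":"array"}},"required":["targets"]}

```bash
ls; mkdir -p pics
python3 - <<'E'
from bench import readout, snapshot, camera_info
import cv2,numpy as np
s=readout.read_state();print(s)
for n in("scene","side","wrist"):
    im=snapshot(n);cv2.imwrite(f"pics/{n}0.png",im[:,:,::-1]);c=camera_info(n);print(n,{k:np.round(v,3).tolist() if not isinstance(v,str) else v for k,v in c.items()})
E
```

```text
pics
{'t': 0.0, 'joints': array([ 6.52711913e+01,  1.48598145e+01,  8.80104595e+01, -1.03136370e-03,
        7.72337359e+01, -1.16183413e+01]), 'dq': array([-0.00718581,  0.18170347, -0.04990334, -0.04593633,  0.08946376,
        0.01858901]), 'tau': array([-1.19418393e-03, -4.37302959e+01, -2.84003770e+01,  7.17538618e-02,
        4.14832227e-02, -1.73855092e-04]), 'eef_pos': array([124.5117428 , 535.20177638, 236.81678626]), 'tcp_rot': array([-1.79897919e+02, -1.99618522e-02,  1.66889744e+02]), 'wrist_force': array([ 0.90176572, -0.76929605,  0.40583717]), 'torque': array([ 0.0396686 , -0.00582775,  0.01276632]), 'grasp_force': 0.0, 'grip_width': 93.07654244848561}
scene {'intrinsics': [[414.019, 0.0, 257.423], [0.0, 414.019, 183.594], [0.0, 0.0, 1.0]], 'extrinsics': [[-0.65, 0.422, -0.632, 1295.048], [0.76, 0.336, -0.557, 726.708], [-0.023, -0.842, -0.539, 735.913], [0.0, 0.0, 0.0, 1.0]]}
side {'intrinsics': [[392.17, 0.0, 253.305], [0.0, 392.17, 190.865], [0.0, 0.0, 1.0]], 'extrinsics': [[-0.988, -0.103, 0.112, 375.143], [-0.151, 0.612, -0.777, 1111.322], [0.012, -0.784, -0.62, 931.408], [0.0, 0.0, 0.0, 1.0]]}
wrist {'intrinsics': [[277.307, 0.0, 251.135], [0.0, 277.307, 190.67], [0.0, 0.0, 1.0]], 'T_tool_cam': [[-0.001, -0.959, -0.285, 80.123], [1.0, -0.001, -0.001, -1.872], [0.0, -0.285, 0.959, -146.96], [0.0, 0.0, 0.0, 1.0]]}
```

View pics/scene0.png

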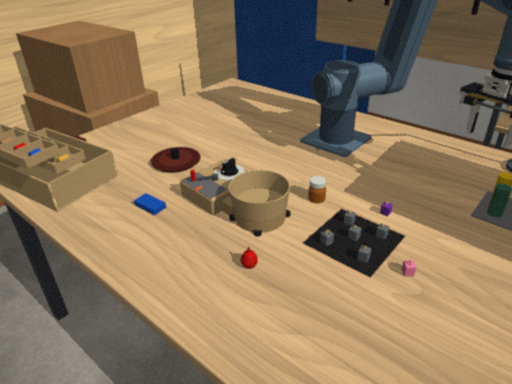

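View pics/side0.png

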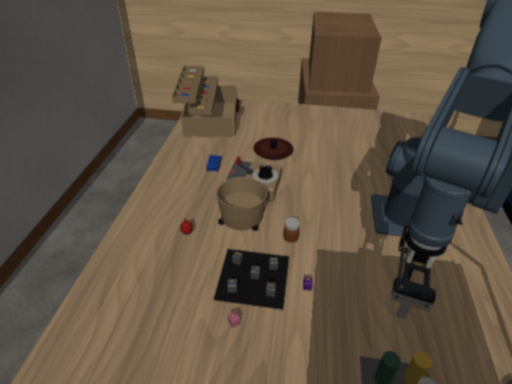

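View pics/wrist0.png

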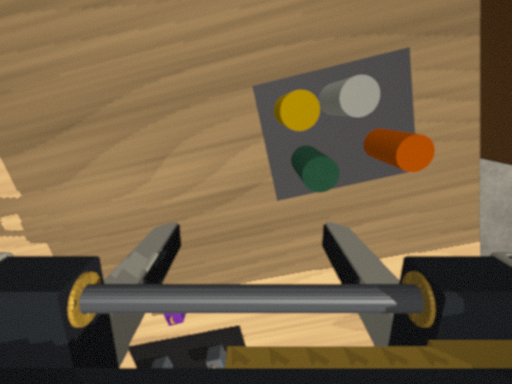

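The scene and side views show five grey weights on the mat, with the lid on the far (−y) side. The pink and purple cubes are decoys.

```bash
cat > h.py <<'E'
from bench import readout, snapshot, camera_info
import cv2,numpy as np
from scipy.spatial.transform import Rotation as Ro
def toolT(s=None):
    s=s or readout.read_state();T=np.eye(4);T[:3,:3]=Ro.from_euler('xyz',s['tcp_rot'],degrees=True).as_matrix();T[:3,3]=s['eef_pos'];return T
def cam(n,T=None):
    c=camera_info(n);K=np.array(c['intrinsics'])
    E=np.array(c['extrinsics']) if n!='wrist' else (toolT() if T is None else T)@np.array(c['T_tool_cam'])
    return K,E
def ray(KE,p):
    K,E=KE;d=E[:3,:3]@np.linalg.solve(K,[p[0],p[1],1.]);return E[:3,3],d
def onz(KE,p,z):
    o,d=ray(KE,p);return o+d*(z-o[2])/d[2]
def proj(KE,P):
    K,E=KE;P=np.atleast_2d(P);q=(P-E[:3,3])@E[:3,:3];q=q@K.T;return q[:,:2]/q[:,2:]
def tri(obs):
    A=np.zeros((3,3));b=np.zeros(3)
    for KE,p in obs:
        o,d=ray(KE,p);d=d/np.linalg.norm(d);M=np.eye(3)-np.outer(d,d);A+=M;b+=M@o
    return np.linalg.solve(A,b)
def delta(pos,yaw=None,T=None):
    "slide (units of 50mm) and yaw turn (units .1 rad) in tool axes to reach world pos, tool-down yaw(deg)"
    T=toolT() if T is None else T
    d=T[:3,:3].T@(np.array(pos)-T[:3,3])/50
    Rt=T[:3,:3] if yaw is None else Ro.from_euler('xyz',[180,0,yaw],degrees=True).as_matrix()
    r=Ro.from_matrix(T[:3,:3].T@Rt).as_rotvec()/.1
    return np.round(d,2),np.round(r,2)
def snap(n,f=None):
    T=toolT();im=snapshot(n)[:,:,::-1].copy()
    if f: cv2.imwrite('pics/'+f,im)
    np.save(f'T_{n}.npy',T);return im,cam(n,T)
E
python3 - <<'E'
from h import *
S,D=cam('scene'),cam('side')
for n,a,b in [('w',(349,217),(274,264)),('w',(382,231),(271,289)),('w',(355,233),(255,272)),('w',(327,237),(238,258)),('w',(364,254),(233,286))]: print(n,tri([(S,a),(D,b)]))
for z,n,p in [(70,'jar',(317,180)),(40,'float',(249,260)),(16,'lidflange',(175,159)),(50,'lidknob',(175,154)),(110,'bowl',(259,190)),(86,'lever',(193,176)),(100,'timer',(230,163)),(20,'pink',(409,267)),(20,'purple',(386,209)),(20,'blue',(150,203))]: print(n,onz(S,p,z))
for z,n,p in [(70,'jar',(292,222)),(16,'lid',(273,150)),(50,'knob',(273,143)),(110,'bowl',(243,193)),(100,'timer',(264,170)),(86,'lever',(238,160))]: print('side',n,onz(D,p,z))
for p in [(356,210),(404,238),(375,271),(305,240)]: print('mat',onz(S,p,3))
E
```

```text
w [422.91871111 303.35412053  13.17866282]
w [421.31541616 402.19489671  14.57809057]
w [475.7201561  350.10771157  16.16548452]
w [536.03875659 300.8938376   14.355285  ]
w [531.17566149 407.70414992  12.38679417]
jar [388.55823846 166.66679354  70.        ]
float [753.33090966 215.4889666   40.        ]
lidflange [ 512.20778761 -353.7952403    16.        ]
lidknob [ 525.84300028 -330.67232583   50.        ]
bowl [584.15627302 105.32448044 110.        ]
lever [ 622.95768471 -123.64568569   86.        ]
timer [513.63037584 -72.78195929 100.        ]
pink [512.05041582 516.27861702  20.        ]
purple [328.45755753 367.46090498  20.        ]
blue [ 741.33087489 -195.27933451   20.        ]
side jar [382.52481698 171.72691858  70.        ]
side lid [ 498.80058924 -332.2207297    16.        ]
side knob [ 500.48568972 -334.13944891   50.        ]
side bowl [555.24138508  99.66156203 110.        ]
side timer [504.6993232 -58.5338886 100.       ]
side lever [ 614.53332696 -127.56534453   86.        ]
mat [365.0711374  292.77363931   3.        ]
mat [397.10910568 455.4407247    3.        ]
mat [558.602735   453.26209797   3.        ]
mat [570.98697402 254.00936042   3.        ]
```

Run:
```python
from h import *
print(delta([515,350,240],180))
```

```text
(array([-8.45, -1.84, -0.06]), array([-0.01, -0.  , -2.29]))
```

carry_out --targets '[{"grip":1,"slide":[-0.77,-0.17,0],"turn":[0,0,0]},{"grip":1,"slide":[-0.77,-0.17,0],"turn":[0,0,0]},{"grip":1,"slide":[-0.77,-0.17,0],"turn":[0,0,0]},{"grip":1,"slide":[-0.77,-0.17,0],"turn":[0,0,0]},{"grip":1,"slide":[-0.77,-0.17,0],"turn":[0,0,0]},{"grip":1,"slide":[-0.77,-0.17,0],"turn":[0,0,0]},{"grip":1,"slide":[-0.77,-0.17,0],"turn":[0,0,0]},{"grip":1,"slide":[-0.77,-0.17,0],"turn":[0,0,0]},{"grip":1,"slide":[-0.77,-0.17,0],"turn":[0,0,0]},{"grip":1,"slide":[-0.77,-0.17,0],"turn":[0,0,0]},{"grip":1,"slide":[-0.75,-0.14,0],"turn":[0,0,0]}]'

```text
t: 1.07
eef_pos: [516.9, 348.8, 237.3]
tcp_rot: [-180.0, -0.0, 166.9]
wrist_force: [0.3, 0.1, -0.2]
grip_width: 93.0
grasp_force: 0.0
```

carry_out --targets '[{"grip":1,"slide":[0,0,0],"turn":[0,0,-0.8]},{"grip":1,"slide":[0,0,0],"turn":[0,0,-0.8]},{"grip":1,"slide":[0,0,0],"turn":[0,0,-0.69]},{"grip":1,"slide":[0,0,0],"turn":[0,0,0]},{"grip":1,"slide":[0,0,0],"turn":[0,0,0]}]'

```text
t: 1.48
eef_pos: [515.2, 350.1, 237.2]
tcp_rot: [-180.0, -0.0, 179.9]
wrist_force: [-1.4, 0.1, 0.2]
grip_width: 92.9
grasp_force: 0.0
```

Run:
```python
from h import *
s=readout.read_state();print(s['t'],s['eef_pos'],s['tcp_rot'],s['joints'])
im,_=snap('wrist','w1.png')
cv2.imwrite('pics/w1b.png',cv2.resize(im[0:300],None,fx=1.56,fy=1.56,interpolation=cv2.INTER_CUBIC))
```

```text
1.4833 [515.2341363  350.13037291 237.24283059] [-1.79982921e+02 -4.08270902e-02  1.79884407e+02] [ 2.39522422e+01  2.23826260e+01  7.72670916e+01  1.07066784e-03
  8.03945254e+01 -6.59323498e+01]
```

View pics/w1b.png

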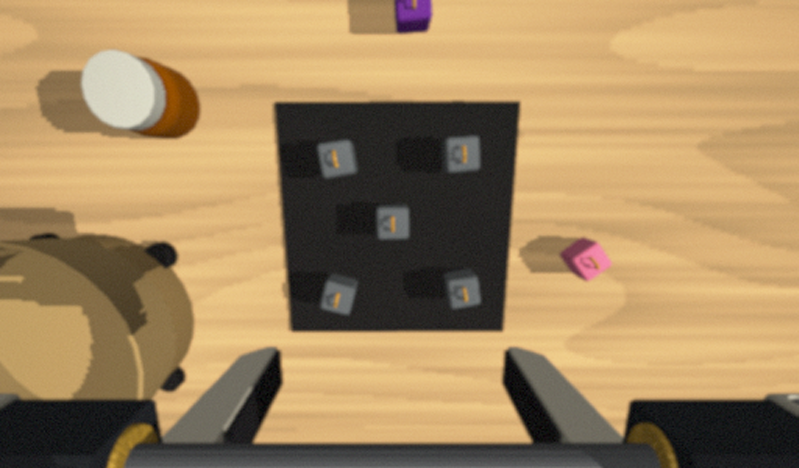

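The five weights stand at about (337,158), (462,154), (393,222), (339,296) and (463,290) in this crop, with the bowl on the left.

```bash
cat >> h.py <<'E'
from scipy.optimize import minimize
def boxpts(x,y,yaw,z0=3.):
    c,s=np.cos(yaw),np.sin(yaw)
    return np.array([[x+c*a-s*b,y+s*a+c*b,z] for a in(-13,13) for b in(-13,13) for z in(z0,z0+32)])
def weights(im,KE,z0=3.,vis=None):
    hsv=cv2.cvtColor(im,cv2.COLOR_BGR2HSV)
    m0=((hsv[...,2]>62)&(hsv[...,1]<75)).astype(np.uint8)
    matm=np.zeros_like(m0)  # region of the mat, from geometry
    hull=proj(KE,[[x,y,3] for x,y in[(365,250),(365,460),(590,460),(590,250)]]).astype(np.int32)
    cv2.fillConvexPoly(matm,cv2.convexHull(hull),1);m=m0*matm;m[225:]=0
    m=cv2.morphologyEx(m,cv2.MORPH_CLOSE,np.ones((5,5)));m=cv2.morphologyEx(m,cv2.MORPH_OPEN,np.ones((3,3)))
    n,lab,st,ce=cv2.connectedComponentsWithStats(m);out=[]
    for i in range(1,n):
        if not 120<st[i,4]<2500: continue
        mk=(lab==i).astype(np.uint8);p0=onz(KE,ce[i],z0+25)
        def cost(v):
            q=cv2.convexHull((proj(KE,boxpts(v[0],v[1],v[2],z0))*16).astype(np.int32));a=np.zeros_like(mk);cv2.fillConvexPoly(a,q,1,shift=4)
            return 1-(a&mk).sum()/max(1,(a|mk).sum())
        b=min((minimize(cost,[p0[0],p0[1],y],method='Nelder-Mead',options=dict(initial_simplex=[[p0[0],p0[1],y],[p0[0]+6,p0[1],y],[p0[0],p0[1]+6,y],[p0[0],p0[1],y+.3]])) for y in(-.5,0,.5)),key=lambda r:r.fun)
        yaw=(np.degrees(b.x[2])+45)%90-45
        out.append((round(b.x[0],1),round(b.x[1],1),round(yaw,1),round(1-b.fun,2),np.round(ce[i]).tolist(),int(st[i,4])))
    return out
E
python3 - <<'E'
from h import *
im=cv2.imread('pics/w1.png');KE=cam('wrist',np.load('T_wrist.npy'))
for w in weights(im,KE): print(w)
print(im[150:170:5,212:220:3].tolist(), im[90:92,290:300:4].tolist())
E
```

```text
(np.float64(423.1), np.float64(403.8), np.float64(2.0), np.float64(0.84), [296.0, 98.0], 496)
(np.float64(426.4), np.float64(305.5), np.float64(5.9), np.float64(0.88), [216.0, 101.0], 514)
(np.float64(476.1), np.float64(349.4), np.float64(-0.3), np.float64(0.93), [252.0, 143.0], 449)
(np.float64(540.4), np.float64(301.7), np.float64(-18.5), np.float64(0.85), [217.0, 189.0], 453)
(np.float64(536.4), np.float64(410.6), np.float64(19.9), np.float64(0.72), [297.0, 187.0], 398)
[[[39, 43, 45], [34, 36, 36], [35, 34, 35]], [[30, 35, 34], [30, 31, 31], [34, 35, 37]], [[40, 42, 39], [37, 38, 40], [34, 36, 37]], [[33, 37, 38], [39, 41, 43], [38, 40, 40]]] [[[114, 114, 110], [122, 122, 118], [116, 117, 113]], [[120, 120, 114], [121, 120, 116], [120, 120, 118]]]
```

carry_out --targets '[{"grip":0.65,"slide":[0.4,-0.01,0.7],"turn":[0,0,0]},{"grip":0.65,"slide":[0.38,0,0.7],"turn":[0,0,0]},{"grip":0.65,"slide":[0,0,0.7],"turn":[0,0,0]},{"grip":0.65,"slide":[0,0,0.7],"turn":[0,0,0]},{"grip":0.65,"slide":[0,0,0.5],"turn":[0,0,0]},{"grip":0.65,"slide":[0,0,0.4],"turn":[0,0,0]},{"grip":0.65,"slide":[0,0,0.3],"turn":[0,0,0]},{"grip":0.65,"slide":[0,0,0.16],"turn":[0,0,0]},{"grip":0.65,"slide":[0,0,0],"turn":[0,0,0]}]'

```text
t: 2.28
eef_pos: [475.0, 349.3, 27.8]
tcp_rot: [-179.9, -0.2, 180.0]
wrist_force: [-0.3, -0.3, 0.7]
grip_width: 60.8
grasp_force: 0.0
```

carry_out --targets '[{"grip":0,"slide":[0,0,0],"turn":[0,0,0]},{"grip":0,"slide":[0,0,0],"turn":[0,0,0]},{"grip":0,"slide":[0,0,0],"turn":[0,0,0]},{"grip":0,"slide":[0,0,0],"turn":[0,0,0]},{"grip":0,"slide":[0,0,0],"turn":[0,0,0]},{"grip":0,"slide":[0,0,0],"turn":[0,0,0]}]'

```text
t: 2.78
eef_pos: [476.7, 349.9, 30.3]
tcp_rot: [180.0, 0.1, -180.0]
wrist_force: [-0.5, -0.1, 3.9]
grip_width: 25.9
grasp_force: 29.9
```

carry_out --targets '[{"grip":0,"slide":[0,0,-0.4],"turn":[0,0,0]},{"grip":0,"slide":[0,0,-0.7],"turn":[0,0,0]},{"grip":0,"slide":[0,0,-0.8],"turn":[0,0,0]},{"grip":0,"slide":[-0.1,-0.2,-0.7],"turn":[0,0,0]},{"grip":0,"slide":[-0.2,-0.4,-0.6],"turn":[0,0,0]},{"grip":0,"slide":[-0.2,-0.5,-0.5],"turn":[0,0,0]},{"grip":0,"slide":[-0.2,-0.6,-0.4],"turn":[0,0,0]},{"grip":0,"slide":[-0.3,-0.6,-0.4],"turn":[0,0,0]},{"grip":0,"slide":[-0.3,-0.6,-0.4],"turn":[0,0,0]},{"grip":0,"slide":[-0.3,-0.6,-0.4],"turn":[0,0,0]},{"grip":0,"slide":[-0.3,-0.6,-0.1],"turn":[0,0,0]},{"grip":0,"slide":[-0.3,-0.6,0],"turn":[0,0,0]}]'

```text
t: 3.78
eef_pos: [587.6, 113.2, 302.4]
tcp_rot: [180.0, 0.3, -180.0]
wrist_force: [0.9, -0.8, -1.1]
grip_width: 26.1
grasp_force: 29.9
```

carry_out --targets '[{"grip":0,"slide":[-0.3,-0.6,0],"turn":[0,0,0]},{"grip":0,"slide":[-0.3,-0.6,0],"turn":[0,0,0]},{"grip":0,"slide":[-0.2,-0.6,0],"turn":[0,0,0]},{"grip":0,"slide":[-0.2,-0.5,0],"turn":[0,0,0]},{"grip":0,"slide":[-0.1,-0.2,0],"turn":[0,0,0]},{"grip":0,"slide":[0,0,0],"turn":[0,0,0]},{"grip":0,"slide":[0,0,0],"turn":[0,0,0]},{"grip":0,"slide":[0,0,0],"turn":[0,0,0]}]'

```text
t: 4.45
eef_pos: [640.9, -8.6, 299.6]
tcp_rot: [179.9, -0.0, -179.9]
wrist_force: [0.1, 0.1, -0.0]
grip_width: 26.0
grasp_force: 29.9
```

Run:
```python
from h import *
s=readout.read_state();print(s['t'],s['eef_pos'],s['tcp_rot'],s['grip_width'])
im,_=snap('wrist','w2.png')
cv2.imwrite('pics/w2b.png',cv2.resize(im[0:384],None,fx=1.56,fy=1.56,interpolation=cv2.INTER_CUBIC))
```

```text
4.45 [640.85286385  -8.6263314  299.64312752] [ 1.79947508e+02 -3.39386962e-02 -1.79927376e+02] 26.03012722753436
```

View pics/w2b.png

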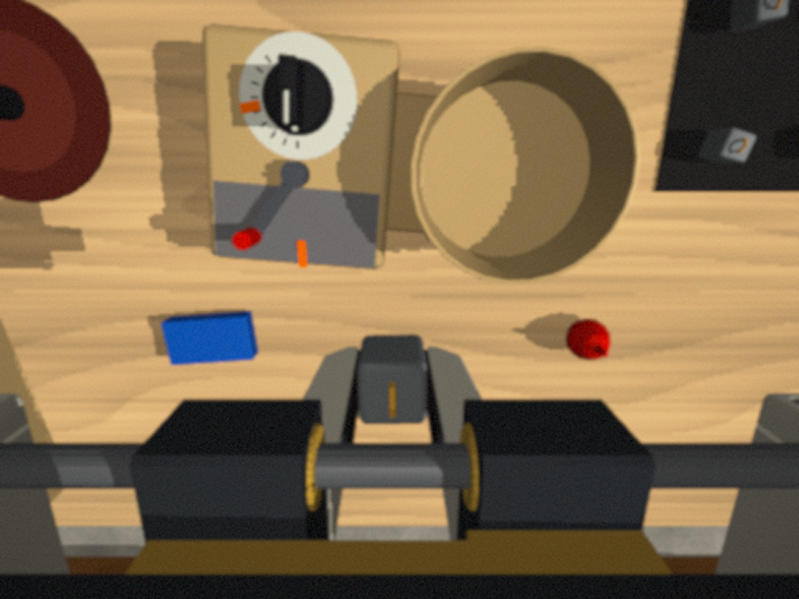

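```bash
cat > pose.py <<'E'
from h import *
from scipy.optimize import least_squares
KE=cam('wrist',np.load('T_wrist.npy'))if 0 else cam('wrist',np.load('T_w2.npy'))
k=512/799
th=np.linspace(0,2*np.pi,200)
def W(v,P):
    c,s=np.cos(v[2]),np.sin(v[2]);P=np.atleast_2d(P).astype(float);return np.c_[v[0]+c*P[:,0]-s*P[:,1],v[1]+s*P[:,0]+c*P[:,1],P[:,2]]
E
cp T_wrist.npy T_w2.npy
python3 - <<'E'
from pose import *
pts={'TL':((206,25),(-95,-190,60)),'TR':((399,43),(-95,-30,60)),'BL':((213,255),(95,-190,60)),'BR':((378,268),(95,-30,60)),'dial':((297,95),(-45,-110,63))}
names=list(pts)
def res(v):
    r=[]
    for n in names: r+=list(proj(KE,W(v,pts[n][1]))[0]-np.array(pts[n][0])*k)
    q=proj(KE,W(v,np.c_[86*np.cos(th),70+86*np.sin(th),110+0*th]))
    r+=[q[:,0].min()-413*k,q[:,0].max()-636*k,q[:,1].min()-50*k,q[:,1].max()-280*k]
    return np.array(r)
f=least_squares(res,[570,35,0],loss='soft_l1',x_scale=[1,1,.01]);v=f.x
print(v,np.degrees(v[2]));print(np.round(res(v),1))
np.save('tum.npy',v)
for n,P in dict(bowl=(0,70,110),pivot=(15,-110,60),timer=(-45,-110,60)).items(): print(n,W(v,P))
pv=W(v,(15,-110,60))[0];tm=W(v,(-45,-110,60))[0]
def ang(p,c): return np.degrees(np.arctan2(p[1]-c[1],p[0]-c[0])-v[2])
h=onz(KE,np.array((240,240))*k,101);print('handle top L',h,ang(h,pv),np.hypot(*(h-pv)[:2]))
m=onz(KE,np.array((302.5,253))*k,63);print('mark',m,ang(m,pv),np.hypot(*(m-pv)[:2]))
t=onz(KE,np.array((249,107))*k,65);print('tmark',t,ang(t,tm),np.hypot(*(t-tm)[:2]))
print('lid knob',onz(KE,np.array((5,103))*k,50))
ov=cv2.imread('pics/w2.png')
E
```

```text
[ 5.59544383e+02  1.82120311e+01 -9.40750689e-02] -5.390104407050856
[-5.1 -4.3  1.6 -1.9 -5.3  1.1  1.7  3.1  0.3  1.7 -3.1  2.  -0.8  5.2]
bowl [[566.11992856  87.90250535 110.        ]]
pivot [[564.14505541 -92.71061675  60.        ]]
timer [[504.41036322 -87.07443469  60.        ]]
handle top L [ 614.67594132 -132.01911815  101.        ] -32.4896133177771 64.01975252497887
mark [632.32661998 -90.47638672  63.        ] 7.266948419496105 68.21816129901642
tmark [ 511.75777744 -126.5794378    65.        ] -74.07401149908523 40.18245595718397
lid knob [ 506.84251812 -336.52685487   50.        ]
```

Run:
```python
from pose import *
v=np.load('tum.npy')
im=cv2.imread('pics/w2.png');f=2.0
b=cv2.resize(im[0:200,110:430],None,fx=2.5,fy=2.5,interpolation=cv2.INTER_CUBIC)
def poly(P,c):
    q=((proj(KE,W(v,P))-[110,0]+.5)*2.5-.5).astype(np.int32);cv2.polylines(b,[q],False,c,1)
for r,z,c in((86,110,(0,255,0)),(82,110,(255,255,0)),(74,50,(255,0,255))): poly(np.c_[r*np.cos(th),70+r*np.sin(th),z+0*th],c)
poly([(-95,-190,60),(-95,-30,60),(95,-30,60),(95,-190,60),(-95,-190,60)],(0,255,0))
poly(np.c_[-45+26*np.cos(th),-110+26*np.sin(th),72+0*th],(0,255,0))
cv2.imwrite('pics/ov.png',b)
```

```text
(no output)
```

View pics/ov.png

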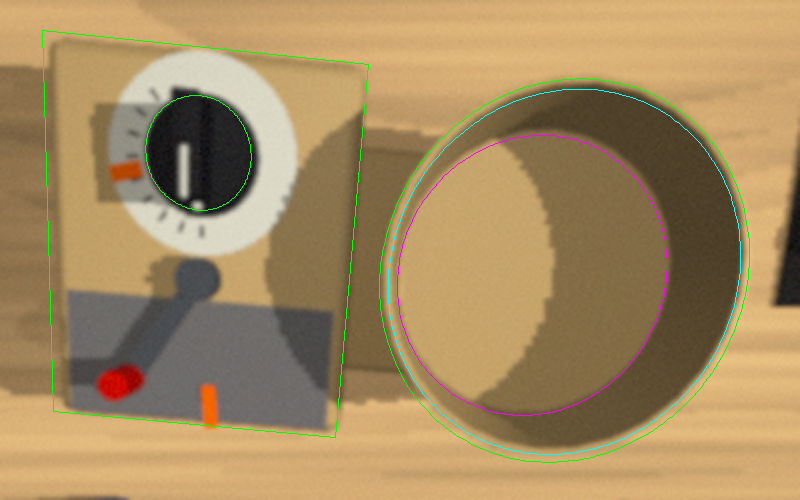

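Run:
```python
from pose import *
o=lambda p:(np.array(p)+.5)/2.5-.5+np.array([110,0])
pts=[((54,41),(-95,-190)),((364,68),(-95,-30)),((66,408),(95,-190)),((331,430),(95,-30))]
def res(v):
    r=[];e=v[3]
    for p,(a,b) in pts:
        r+=list(proj(KE,W(v,(np.sign(a)*(95-e),-110+np.sign(b+110)*(80-e),60)))[0]-o(p))
    q=proj(KE,W(v,np.c_[-45+26*np.cos(th),-110+26*np.sin(th),72+0*th]))
    r+=[q[:,0].min()+q[:,0].max()-2*o((203,0))[0],q[:,1].min()+q[:,1].max()-2*o((0,155))[1]]
    R=v[4];q=proj(KE,W(v,np.c_[R*np.cos(th),70+R*np.sin(th),110+0*th]))
    a=o((384,79));b=o((747,451));r+=[q[:,0].min()-a[0],q[:,0].max()-b[0],q[:,1].min()-a[1],q[:,1].max()-b[1]]
    q=proj(KE,W(v,np.c_[74*np.cos(th),70+74*np.sin(th),50+0*th]));a=o((397,133));b=o((668,414))
    r+=[q[:,0].max()-b[0],q[:,1].max()-b[1]]
    return np.array(r)
f=least_squares(res,[570,35,0,2,86],x_scale=[1,1,.01,1,1]);v=f.x
print(v,np.degrees(v[2]));print(np.round(res(v),1));np.save('tum.npy',v[:3])
for n,P in dict(bowl=(0,70,110),pivot=(15,-110,60),timer=(-45,-110,60)).items(): print(n,W(v,P).round(1))
pv=W(v,(15,-110,60))[0];tm=W(v,(-45,-110,60))[0]
def ang(p,c): return np.degrees(np.arctan2(p[1]-c[1],p[0]-c[0])-v[2])
for n,p,z,c in(('handletop',(110,385),101,pv),('lmark',(209,406),63,pv),('tmark',(126,171),65,tm),('hub',(198,280),68,pv)):
    h=onz(KE,o(p),z);print(n,h.round(1),ang(h,c).round(1),np.hypot(*(h-c)[:2]).round(1))
```

```text
[ 5.58676224e+02  1.99637751e+01 -8.41837118e-02  3.69720433e+00
  8.38341736e+01] -4.823371390965968
[-0.6  0.2 -0.6  1.3 -0.5 -0.   1.3  0.1 -1.6 -1.3  1.7  0.9  0.6  1.7
  1.1 -0.6]
bowl [[564.6  89.7 110. ]]
pivot [[564.4 -90.9  60. ]]
timer [[504.6 -85.9  60. ]]
handletop [ 614.6 -132.1  101. ] -34.6 64.9
lmark [632.3 -91.2  63. ] 4.5 67.9
tmark [ 511.2 -125.8   65. ] -75.8 40.5
hub [564.4 -92.   68. ] -84.8 1.1
```

carry_out --targets '[{"grip":0,"slide":[0.4,0.6,0],"turn":[0,0,0]},{"grip":0,"slide":[0.4,0.6,0.2],"turn":[0,0,0]},{"grip":0,"slide":[0.4,0.6,0.5],"turn":[0,0,0]},{"grip":0,"slide":[0.33,0.53,0.6],"turn":[0,0,0]},{"grip":0,"slide":[0,0,0.7],"turn":[0,0,0]},{"grip":0,"slide":[0,0,0.7],"turn":[0,0,0]},{"grip":0,"slide":[0,0,0.6],"turn":[0,0,0]},{"grip":0,"slide":[0,0,0.5],"turn":[0,0,0]},{"grip":0,"slide":[0,0,0.3],"turn":[0,0,0]},{"grip":0,"slide":[0,0,0.25],"turn":[0,0,0]},{"grip":0,"slide":[0,0,0],"turn":[0,0,0]},{"grip":0,"slide":[0,0,0],"turn":[0,0,0]}]'

```text
t: 5.5
eef_pos: [565.7, 105.0, 84.5]
tcp_rot: [180.0, -0.1, -179.9]
wrist_force: [0.1, -0.1, -0.2]
grip_width: 25.8
grasp_force: 29.9
```

carry_out --targets '[{"grip":0.48,"slide":[0,0,0],"turn":[0,0,0]},{"grip":0.48,"slide":[0,0,0],"turn":[0,0,0]},{"grip":0.48,"slide":[0,0,0],"turn":[0,0,0]},{"grip":0.48,"slide":[0,0,-0.3],"turn":[0,0,0]},{"grip":0.48,"slide":[0,0,-0.7],"turn":[0,0,0]},{"grip":0.48,"slide":[0,0,-0.8],"turn":[0,0,0]},{"grip":0.48,"slide":[0,0,-0.8],"turn":[0,0,0]},{"grip":0.48,"slide":[0,0,0],"turn":[0,0,0]},{"grip":0.48,"slide":[0,0,0],"turn":[0,0,0]}]'

```text
t: 6.25
eef_pos: [568.5, 103.7, 218.5]
tcp_rot: [-180.0, 0.5, -180.0]
wrist_force: [0.2, -0.6, -0.3]
grip_width: 44.3
grasp_force: 0.0
```

Run:
```python
from h import *
s=readout.read_state();print(s['t'],s['eef_pos'])
for p,y in [((426.4,305.5,200),185.9),((515,350,237),180)]: print(delta(p,y))
```

```text
6.25 [568.47459071 103.73757048 218.52200934]
(array([2.84, 4.04, 0.35]), array([-0.  ,  0.08, -1.03]))
(array([ 1.07,  4.93, -0.38]), array([-0.  ,  0.08,  0.  ]))
```

carry_out --targets '[{"grip":0.65,"slide":[0.1,0.4,-0.3],"turn":[0,0,0]},{"grip":0.65,"slide":[0.1,0.7,-0.1],"turn":[0,0,0]},{"grip":0.65,"slide":[0.1,0.8,0],"turn":[0,0,0]},{"grip":0.65,"slide":[0.2,0.8,0],"turn":[0,0,0]},{"grip":0.65,"slide":[0.2,0.8,0],"turn":[0,0,0]},{"grip":0.65,"slide":[0.2,0.8,0],"turn":[0,0,0]},{"grip":0.65,"slide":[0.17,0.6,0],"turn":[0,0,0]},{"grip":0.65,"slide":[0,0,0],"turn":[0,0,0]},{"grip":0.65,"slide":[0,0,0],"turn":[0,0,0]},{"grip":0.65,"slide":[0,0,0],"turn":[0,0,0]}]'

```text
t: 7.08
eef_pos: [512.5, 348.1, 233.3]
tcp_rot: [-179.9, -0.1, -180.0]
wrist_force: [-0.3, 0.3, -0.2]
grip_width: 60.4
grasp_force: 0.0
```

```bash
cat > look.py <<'E'
from h import *
import sys
s=readout.read_state();print(round(s['t'],2),s['eef_pos'].round(1),s['tcp_rot'].round(1))
im,KE=snap('wrist',sys.argv[1])
for w in weights(im,KE):
    d,r=delta([w[0],w[1],26],180+w[2]);print([float(x) for x in w[:4]],w[4:],'slide',d,'turn',r)
E
python3 look.py w3.png
```

```text
7.08 [512.5 348.1 233.3] [-1.799e+02 -1.000e-01 -1.800e+02]
[423.3, 403.0, 5.3, 0.86] ([299.0, 101.0], 527) slide [1.79 1.11 4.15] turn [-0.01 -0.01 -0.93]
[426.5, 305.1, 9.4, 0.93] ([218.0, 104.0], 542) slide [ 1.72 -0.84  4.16] turn [-0.01 -0.01 -1.65]
[540.3, 302.0, -14.6, 0.88] ([218.0, 192.0], 479) slide [-0.55 -0.91  4.15] turn [-0.01 -0.01  2.54]
[536.2, 409.8, 13.7, 0.78] ([299.0, 189.0], 447) slide [-0.47  1.25  4.15] turn [-0.01 -0.01 -2.4 ]
```

carry_out --targets '[{"grip":0.65,"slide":[0.6,-0.3,0.2],"turn":[0,0,0]},{"grip":0.65,"slide":[0.6,-0.3,0.5],"turn":[0,0,0]},{"grip":0.65,"slide":[0.52,-0.24,0.6],"turn":[0,0,0]},{"grip":0.65,"slide":[0,0,0.7],"turn":[0,0,-0.7]},{"grip":0.65,"slide":[0,0,0.7],"turn":[0,0,-0.7]},{"grip":0.65,"slide":[0,0,0.6],"turn":[0,0,0]},{"grip":0.65,"slide":[0,0,0.5],"turn":[0,0,0]},{"grip":0.65,"slide":[0,0,0.35],"turn":[0,0,0]},{"grip":0.65,"slide":[0,0,0],"turn":[0,0,0]},{"grip":0.65,"slide":[0,0,0],"turn":[0,0,0]}]'

```text
t: 7.97
eef_pos: [427.2, 305.3, 26.7]
tcp_rot: [-180.0, -0.1, -172.1]
wrist_force: [0.3, -0.3, 0.6]
grip_width: 60.3
grasp_force: 0.0
```

carry_out --targets '[{"grip":0,"slide":[0,0,0],"turn":[0,0,0]},{"grip":0,"slide":[0,0,0],"turn":[0,0,0]},{"grip":0,"slide":[0,0,0],"turn":[0,0,0]},{"grip":0,"slide":[0,0,0],"turn":[0,0,0]},{"grip":0,"slide":[0,0,0],"turn":[0,0,0]},{"grip":0,"slide":[0,0,-0.4],"turn":[0,0,0]},{"grip":0,"slide":[0,0,-0.7],"turn":[0,0,0]},{"grip":0,"slide":[0,0,-0.8],"turn":[0,0,0.7]},{"grip":0,"slide":[0,0,-0.8],"turn":[0,0,0.7]},{"grip":0,"slide":[0,0,-0.6],"turn":[0,0,0]},{"grip":0,"slide":[0,0,0],"turn":[0,0,0]}]'

```text
t: 8.88
eef_pos: [430.3, 308.5, 199.3]
tcp_rot: [179.7, 0.7, -180.0]
wrist_force: [1.5, 0.8, -0.9]
grip_width: 25.8
grasp_force: 30.0
```

Run:
```python
from h import *
s=readout.read_state();print(s['t'],s['eef_pos'],s['grip_width'])
print(delta((514.6,99.7,83),180))
```

```text
8.8833 [430.33808801 308.48946261 199.34549183] 25.832731101795837
(array([-1.66, -4.19,  2.33]), array([0.05, 0.12, 0.01]))
```

carry_out --targets '[{"grip":0,"slide":[-0.1,-0.3,0],"turn":[0,0,0]},{"grip":0,"slide":[-0.3,-0.6,0],"turn":[0,0,0]},{"grip":0,"slide":[-0.3,-0.75,0],"turn":[0,0,0]},{"grip":0,"slide":[-0.3,-0.75,0],"turn":[0,0,0]},{"grip":0,"slide":[-0.3,-0.75,0],"turn":[0,0,0]},{"grip":0,"slide":[-0.3,-0.6,0],"turn":[0,0,0]},{"grip":0,"slide":[-0.13,-0.38,0.2],"turn":[0,0,0]},{"grip":0,"slide":[0,0,0.6],"turn":[0,0,0]},{"grip":0,"slide":[0,0,0.6],"turn":[0,0,0]},{"grip":0,"slide":[0,0,0.5],"turn":[0,0,0]},{"grip":0,"slide":[0,0,0.38],"turn":[0,0,0]},{"grip":0,"slide":[0,0,0],"turn":[0,0,0]}]'

```text
t: 9.88
eef_pos: [513.5, 100.1, 76.6]
tcp_rot: [-180.0, -0.0, -180.0]
wrist_force: [-0.0, 1.0, -0.9]
grip_width: 25.7
grasp_force: 30.0
```

carry_out --targets '[{"grip":0,"slide":[0,0,0],"turn":[0,0,0]},{"grip":0.48,"slide":[0,0,0],"turn":[0,0,0]},{"grip":0.48,"slide":[0,0,0],"turn":[0,0,0]},{"grip":0.48,"slide":[0,0,0],"turn":[0,0,0]},{"grip":0.48,"slide":[0,0,-0.3],"turn":[0,0,0]},{"grip":0.48,"slide":[0,0,-0.7],"turn":[0,0,0]},{"grip":0.48,"slide":[0,0,-0.8],"turn":[0,0,0]},{"grip":0.48,"slide":[0,0,-0.8],"turn":[0,0,0]},{"grip":0.48,"slide":[0,0,-0.4],"turn":[0,0,0]}]'

```text
t: 10.63
eef_pos: [515.3, 100.4, 233.3]
tcp_rot: [-180.0, 0.4, -180.0]
wrist_force: [1.5, 0.1, -0.2]
grip_width: 44.6
grasp_force: 0.0
```

carry_out --targets '[{"grip":0.65,"slide":[0,0.4,0],"turn":[0,0,0]},{"grip":0.65,"slide":[0,0.7,0],"turn":[0,0,0]},{"grip":0.65,"slide":[0,0.8,0],"turn":[0,0,0]},{"grip":0.65,"slide":[0,0.8,0],"turn":[0,0,0]},{"grip":0.65,"slide":[0,0.8,0],"turn":[0,0,0]},{"grip":0.65,"slide":[0,0.8,0],"turn":[0,0,0]},{"grip":0.65,"slide":[0,0.6,0],"turn":[0,0,0]},{"grip":0.65,"slide":[0,0.1,0],"turn":[0,0,0]},{"grip":0.65,"slide":[0,0,0],"turn":[0,0,0]},{"grip":0.65,"slide":[0,0,0],"turn":[0,0,0]},{"grip":0.65,"slide":[0,0,0],"turn":[0,0,0]}]'

```text
t: 11.55
eef_pos: [513.7, 349.0, 228.1]
tcp_rot: [-180.0, -0.0, 180.0]
wrist_force: [0.6, -0.0, 0.2]
grip_width: 60.4
grasp_force: 0.0
```

```bash
python3 look.py w4.png
```

```text
11.55 [513.7 349.  228.1] [-180.   -0.  180.]
[423.1, 405.5, 3.2, 0.86] ([299.0, 99.0], 543) slide [1.82 1.13 4.04] turn [-0.01 -0.   -0.57]
[535.8, 409.4, 15.7, 0.81] ([299.0, 189.0], 478) slide [-0.44  1.22  4.04] turn [-0.01 -0.   -2.75]
[539.5, 301.9, -17.3, 0.88] ([217.0, 192.0], 494) slide [-0.51 -0.93  4.05] turn [-0.01  0.    3.01]
```

carry_out --targets '[{"grip":0.65,"slide":[-0.25,-0.45,0.2],"turn":[0,0,0]},{"grip":0.65,"slide":[-0.26,-0.48,0.5],"turn":[0,0,0]},{"grip":0.65,"slide":[0,0,0.6],"turn":[0,0,0.72]},{"grip":0.65,"slide":[0,0,0.6],"turn":[0,0,0.72]},{"grip":0.65,"slide":[0,0,0.6],"turn":[0,0,0.72]},{"grip":0.65,"slide":[0,0,0.6],"turn":[0,0,0.72]},{"grip":0.65,"slide":[0,0,0.5],"turn":[0,0,0]},{"grip":0.65,"slide":[0,0,0.35],"turn":[0,0,0]},{"grip":0.65,"slide":[0,0,0.1],"turn":[0,0,0]},{"grip":0.65,"slide":[0,0,0],"turn":[0,0,0]}]'

```text
t: 12.43
eef_pos: [538.5, 302.2, 24.5]
tcp_rot: [-179.9, -0.1, 163.4]
wrist_force: [0.5, 0.4, 0.3]
grip_width: 60.5
grasp_force: 0.0
```

carry_out --targets '[{"grip":0,"slide":[0,0,0],"turn":[0,0,0]},{"grip":0,"slide":[0,0,0],"turn":[0,0,0]},{"grip":0,"slide":[0,0,0],"turn":[0,0,0]},{"grip":0,"slide":[0,0,0],"turn":[0,0,0]},{"grip":0,"slide":[0,0,0],"turn":[0,0,0]},{"grip":0,"slide":[0,0,-0.4],"turn":[0,0,0]},{"grip":0,"slide":[0,0,-0.7],"turn":[0,0,-0.72]},{"grip":0,"slide":[0,0,-0.8],"turn":[0,0,-0.72]},{"grip":0,"slide":[0,0,-0.8],"turn":[0,0,-0.72]},{"grip":0,"slide":[0,0,-0.6],"turn":[0,0,-0.72]},{"grip":0,"slide":[0,0,0],"turn":[0,0,0]},{"grip":0,"slide":[0,0,0],"turn":[0,0,0]}]'

```text
t: 13.43
eef_pos: [540.1, 304.3, 193.2]
tcp_rot: [179.9, 0.3, 180.0]
wrist_force: [1.1, -0.2, -1.5]
grip_width: 25.6
grasp_force: 30.0
```

Run:
```python
from h import *
s=readout.read_state();print(s['t'],s['eef_pos'],s['grip_width'])
print(delta((589.6,71.7,79),180))
```

```text
13.4333 [540.10623673 304.32562576 193.18319515] 25.64871672268106
(array([-0.98, -4.66,  2.28]), array([ 0.02,  0.05, -0.  ]))
```

carry_out --targets '[{"grip":0,"slide":[0,-0.4,0],"turn":[0,0,0]},{"grip":0,"slide":[-0.1,-0.7,0],"turn":[0,0,0]},{"grip":0,"slide":[-0.2,-0.8,0],"turn":[0,0,0]},{"grip":0,"slide":[-0.2,-0.8,0],"turn":[0,0,0]},{"grip":0,"slide":[-0.2,-0.8,0],"turn":[0,0,0]},{"grip":0,"slide":[-0.2,-0.7,0],"turn":[0,0,0]},{"grip":0,"slide":[-0.1,-0.43,0.2],"turn":[0,0,0]},{"grip":0,"slide":[0,0,0.6],"turn":[0,0,0]},{"grip":0,"slide":[0,0,0.6],"turn":[0,0,0]},{"grip":0,"slide":[0,0,0.5],"turn":[0,0,0]},{"grip":0,"slide":[0,0,0.32],"turn":[0,0,0]},{"grip":0,"slide":[0,0,0],"turn":[0,0,0]}]'

```text
t: 14.43
eef_pos: [591.0, 71.0, 79.0]
tcp_rot: [-179.9, 0.2, 179.9]
wrist_force: [2.3, -1.2, 3.9]
grip_width: 26.0
grasp_force: 30.0
```

carry_out --targets '[{"grip":0,"slide":[0,0,0],"turn":[0,0,0]},{"grip":0.48,"slide":[0,0,0],"turn":[0,0,0]},{"grip":0.48,"slide":[0,0,0],"turn":[0,0,0]},{"grip":0.48,"slide":[0,0,0],"turn":[0,0,0]},{"grip":0.48,"slide":[0,0,-0.3],"turn":[0,0,0]},{"grip":0.48,"slide":[0,0,-0.7],"turn":[0,0,0]},{"grip":0.48,"slide":[0,0,-0.8],"turn":[0,0,0]},{"grip":0.48,"slide":[0,0,-0.8],"turn":[0,0,0]},{"grip":0.48,"slide":[0,0,-0.4],"turn":[0,0,0]}]'

```text
t: 15.18
eef_pos: [590.0, 72.6, 233.9]
tcp_rot: [-180.0, 0.2, -180.0]
wrist_force: [1.1, 0.6, -0.3]
grip_width: 44.5
grasp_force: 0.0
```

carry_out --targets '[{"grip":0.65,"slide":[0.1,0.4,0],"turn":[0,0,0]},{"grip":0.65,"slide":[0.2,0.7,0],"turn":[0,0,0]},{"grip":0.65,"slide":[0.2,0.8,0],"turn":[0,0,0]},{"grip":0.65,"slide":[0.3,0.8,0],"turn":[0,0,0]},{"grip":0.65,"slide":[0.3,0.8,0],"turn":[0,0,0]},{"grip":0.65,"slide":[0.2,0.8,0],"turn":[0,0,0]},{"grip":0.65,"slide":[0.2,0.8,0],"turn":[0,0,0]},{"grip":0.65,"slide":[0,0.4,0],"turn":[0,0,0]},{"grip":0.65,"slide":[0,0,0],"turn":[0,0,0]},{"grip":0.65,"slide":[0,0,0],"turn":[0,0,0]},{"grip":0.65,"slide":[0,0,0],"turn":[0,0,0]}]'

```text
t: 16.1
eef_pos: [514.3, 344.6, 228.8]
tcp_rot: [-179.9, -0.1, -180.0]
wrist_force: [0.3, 0.0, 0.1]
grip_width: 60.2
grasp_force: 0.0
```

```bash
python3 look.py w5.png
```

```text
16.1 [514.3 344.6 228.8] [-1.799e+02 -1.000e-01 -1.800e+02]
[423.4, 403.5, 3.4, 0.86] ([303.0, 99.0], 545) slide [1.82 1.19 4.06] turn [-0.01 -0.01 -0.6 ]
[534.7, 409.5, 16.5, 0.8] ([302.0, 188.0], 477) slide [-0.4   1.31  4.06] turn [-0.01 -0.01 -2.89]
```

carry_out --targets '[{"grip":0.65,"slide":[-0.2,0.65,0.2],"turn":[0,0,0]},{"grip":0.65,"slide":[-0.21,0.66,0.5],"turn":[0,0,0]},{"grip":0.65,"slide":[0,0,0.6],"turn":[0,0,-0.72]},{"grip":0.65,"slide":[0,0,0.6],"turn":[0,0,-0.72]},{"grip":0.65,"slide":[0,0,0.6],"turn":[0,0,-0.72]},{"grip":0.65,"slide":[0,0,0.6],"turn":[0,0,-0.72]},{"grip":0.65,"slide":[0,0,0.5],"turn":[0,0,0]},{"grip":0.65,"slide":[0,0,0.35],"turn":[0,0,0]},{"grip":0.65,"slide":[0,0,0.1],"turn":[0,0,0]},{"grip":0.65,"slide":[0,0,0],"turn":[0,0,0]}]'

```text
t: 16.98
eef_pos: [534.6, 408.0, 26.0]
tcp_rot: [-179.9, -0.2, -163.6]
wrist_force: [-0.1, -0.4, 0.6]
grip_width: 60.6
grasp_force: 0.0
```

carry_out --targets '[{"grip":0,"slide":[0,0,0],"turn":[0,0,0]},{"grip":0,"slide":[0,0,0],"turn":[0,0,0]},{"grip":0,"slide":[0,0,0],"turn":[0,0,0]},{"grip":0,"slide":[0,0,0],"turn":[0,0,0]},{"grip":0,"slide":[0,0,0],"turn":[0,0,0]},{"grip":0,"slide":[0,0,-0.4],"turn":[0,0,0]},{"grip":0,"slide":[0,0,-0.7],"turn":[0,0,0.72]},{"grip":0,"slide":[0,0,-0.8],"turn":[0,0,0.72]},{"grip":0,"slide":[0,0,-0.8],"turn":[0,0,0.72]},{"grip":0,"slide":[0,0,-0.6],"turn":[0,0,0.72]},{"grip":0,"slide":[0,0,0],"turn":[0,0,0]},{"grip":0,"slide":[0,0,0],"turn":[0,0,0]}]'

```text
t: 17.98
eef_pos: [536.0, 410.7, 195.6]
tcp_rot: [179.9, 0.3, -179.9]
wrist_force: [-0.1, 0.9, -2.2]
grip_width: 25.5
grasp_force: 30.0
```

Run:
```python
from h import *
s=readout.read_state();print(s['t'],s['eef_pos'],s['grip_width'])
print(delta((539.6,71.7,79),180),delta((614.6,99.7,79),180))
```

```text
17.9833 [536.01224085 410.72432393 195.64776328] 25.549134415583552
(array([-0.05, -6.79,  2.32]), array([0.03, 0.05, 0.01])) (array([-1.55, -6.23,  2.32]), array([0.03, 0.05, 0.01]))
```

carry_out --targets '[{"grip":0,"slide":[0,-0.4,0],"turn":[0,0,0]},{"grip":0,"slide":[0,-0.75,0],"turn":[0,0,0]},{"grip":0,"slide":[0,-0.8,0],"turn":[0,0,0]},{"grip":0,"slide":[0,-0.8,0],"turn":[0,0,0]},{"grip":0,"slide":[0,-0.8,0],"turn":[0,0,0]},{"grip":0,"slide":[-0.1,-0.8,0],"turn":[0,0,0]},{"grip":0,"slide":[0,-0.8,0],"turn":[0,0,0]},{"grip":0,"slide":[0,-0.8,0],"turn":[0,0,0]},{"grip":0,"slide":[0,-0.6,0],"turn":[0,0,0]},{"grip":0,"slide":[0,-0.2,0.2],"turn":[0,0,0]},{"grip":0,"slide":[0,0,0.6],"turn":[0,0,0]},{"grip":0,"slide":[0,0,0.6],"turn":[0,0,0]}]'

```text
t: 18.98
eef_pos: [540.0, 71.8, 121.3]
tcp_rot: [180.0, 0.0, 179.9]
wrist_force: [-0.2, 0.1, -1.6]
grip_width: 25.7
grasp_force: 30.0
```

carry_out --targets '[{"grip":0,"slide":[0,0,0.5],"turn":[0,0,0]},{"grip":0,"slide":[0,0,0.36],"turn":[0,0,0]},{"grip":0,"slide":[0,0,0],"turn":[0,0,0]},{"grip":0,"slide":[0,0,0],"turn":[0,0,0]},{"grip":0.48,"slide":[0,0,0],"turn":[0,0,0]},{"grip":0.48,"slide":[0,0,0],"turn":[0,0,0]},{"grip":0.48,"slide":[0,0,0],"turn":[0,0,0]},{"grip":0.48,"slide":[0,0,-0.3],"turn":[0,0,0]},{"grip":0.48,"slide":[0,0,-0.7],"turn":[0,0,0]},{"grip":0.48,"slide":[0,0,-0.8],"turn":[0,0,0]},{"grip":0.48,"slide":[0,0,-0.8],"turn":[0,0,0]},{"grip":0.48,"slide":[0,0,-0.4],"turn":[0,0,0]}]'

```text
t: 19.98
eef_pos: [541.8, 72.6, 234.9]
tcp_rot: [-180.0, 0.4, -180.0]
wrist_force: [0.1, 0.8, -0.7]
grip_width: 44.7
grasp_force: 0.0
```

carry_out --targets '[{"grip":0.65,"slide":[0.1,0.4,0],"turn":[0,0,0]},{"grip":0.65,"slide":[0.1,0.7,0],"turn":[0,0,0]},{"grip":0.65,"slide":[0.1,0.8,0],"turn":[0,0,0]},{"grip":0.65,"slide":[0.1,0.8,0],"turn":[0,0,0]},{"grip":0.65,"slide":[0.1,0.8,0],"turn":[0,0,0]},{"grip":0.65,"slide":[0,0.8,0],"turn":[0,0,0]},{"grip":0.65,"slide":[0,0.8,0],"turn":[0,0,0]},{"grip":0.65,"slide":[0,0.4,0],"turn":[0,0,0]},{"grip":0.65,"slide":[0,0,0],"turn":[0,0,0]},{"grip":0.65,"slide":[0,0,0],"turn":[0,0,0]},{"grip":0.65,"slide":[0,0,0],"turn":[0,0,0]}]'

```text
t: 20.9
eef_pos: [514.9, 346.9, 229.5]
tcp_rot: [-180.0, -0.0, -180.0]
wrist_force: [-0.5, 0.2, 0.4]
grip_width: 60.6
grasp_force: 0.0
```

```bash
python3 look.py w6.png
```

```text
20.9 [514.9 346.9 229.5] [-180.   -0. -180.]
[423.0, 404.7, 3.6, 0.85] ([301.0, 98.0], 539) slide [1.84 1.17 4.07] turn [-0.01 -0.   -0.63]
```

Last weight.

carry_out --targets '[{"grip":0.65,"slide":[0.5,0.3,0.2],"turn":[0,0,0]},{"grip":0.65,"slide":[0.7,0.5,0.4],"turn":[0,0,0]},{"grip":0.65,"slide":[0.63,0.35,0.6],"turn":[0,0,0]},{"grip":0.65,"slide":[0,0,0.6],"turn":[0,0,-0.6]},{"grip":0.65,"slide":[0,0,0.7],"turn":[0,0,0]},{"grip":0.65,"slide":[0,0,0.6],"turn":[0,0,0]},{"grip":0.65,"slide":[0,0,0.5],"turn":[0,0,0]},{"grip":0.65,"slide":[0,0,0.35],"turn":[0,0,0]},{"grip":0.65,"slide":[0,0,0.1],"turn":[0,0,0]},{"grip":0.65,"slide":[0,0,0],"turn":[0,0,0]}]'

```text
t: 21.78
eef_pos: [431.0, 398.3, 31.9]
tcp_rot: [-179.9, -0.2, -176.7]
wrist_force: [0.8, 0.6, 0.7]
grip_width: 60.4
grasp_force: 0.0
```

carry_out --targets '[{"grip":0,"slide":[0,0,0],"turn":[0,0,0]},{"grip":0,"slide":[0,0,0],"turn":[0,0,0]},{"grip":0,"slide":[0,0,0],"turn":[0,0,0]},{"grip":0,"slide":[0,0,0],"turn":[0,0,0]},{"grip":0,"slide":[0,0,0],"turn":[0,0,0]},{"grip":0,"slide":[0,0,-0.4],"turn":[0,0,0]},{"grip":0,"slide":[0,0,-0.7],"turn":[0,0,0]},{"grip":0,"slide":[0,0,-0.8],"turn":[0,0,0.6]},{"grip":0,"slide":[0,0,-0.8],"turn":[0,0,0]},{"grip":0,"slide":[0,0,-0.6],"turn":[0,0,0]},{"grip":0,"slide":[0,0,0],"turn":[0,0,0]},{"grip":0,"slide":[0,0,0],"turn":[0,0,0]}]'

```text
t: 22.78
eef_pos: [432.2, 400.7, 200.5]
tcp_rot: [179.8, 0.2, -180.0]
wrist_force: [-0.9, 0.4, -2.4]
grip_width: 25.7
grasp_force: 29.9
```

Run:
```python
from h import *
s=readout.read_state();print(s['t'],s['eef_pos'],s['grip_width'])
print(delta((614.6,97.7,79),180))
```

```text
22.7833 [432.19723391 400.72510815 200.45458768] 25.690745563515073
(array([-3.63, -6.07,  2.43]), array([0.03, 0.04, 0.01]))
```

carry_out --targets '[{"grip":0,"slide":[-0.2,-0.35,0],"turn":[0,0,0]},{"grip":0,"slide":[-0.4,-0.65,0],"turn":[0,0,0]},{"grip":0,"slide":[-0.4,-0.65,0],"turn":[0,0,0]},{"grip":0,"slide":[-0.4,-0.65,0],"turn":[0,0,0]},{"grip":0,"slide":[-0.4,-0.65,0],"turn":[0,0,0]},{"grip":0,"slide":[-0.4,-0.65,0],"turn":[0,0,0]},{"grip":0,"slide":[-0.4,-0.65,0],"turn":[0,0,0]},{"grip":0,"slide":[-0.4,-0.65,0],"turn":[0,0,0]},{"grip":0,"slide":[-0.4,-0.65,0],"turn":[0,0,0]},{"grip":0,"slide":[-0.34,-0.47,0],"turn":[0,0,0]},{"grip":0,"slide":[0,0,0.3],"turn":[0,0,0]},{"grip":0,"slide":[0,0,0.5],"turn":[0,0,0]}]'

```text
t: 23.78
eef_pos: [620.2, 96.7, 157.6]
tcp_rot: [-180.0, 0.1, 179.8]
wrist_force: [1.1, 0.5, -1.6]
grip_width: 25.4
grasp_force: 29.9
```

carry_out --targets '[{"grip":0,"slide":[0,0,0.5],"turn":[0,0,0]},{"grip":0,"slide":[0,0,0.5],"turn":[0,0,0]},{"grip":0,"slide":[0,0,0.45],"turn":[0,0,0]},{"grip":0,"slide":[0,0,0],"turn":[0,0,0]},{"grip":0,"slide":[0,0,0],"turn":[0,0,0]},{"grip":0,"slide":[0,0,0],"turn":[0,0,0]}]'

```text
t: 24.28
eef_pos: [616.9, 99.1, 83.5]
tcp_rot: [-180.0, -0.2, -180.0]
wrist_force: [-0.9, -0.5, -1.2]
grip_width: 25.7
grasp_force: 30.0
```

carry_out --targets '[{"grip":0.48,"slide":[0,0,0],"turn":[0,0,0]},{"grip":0.48,"slide":[0,0,0],"turn":[0,0,0]},{"grip":0.48,"slide":[0,0,0],"turn":[0,0,0]},{"grip":0.48,"slide":[0,0,-0.4],"turn":[0,0,0]},{"grip":0.48,"slide":[0,0,-0.7],"turn":[0,0,0]},{"grip":0.48,"slide":[0,0,-0.8],"turn":[0,0,0]},{"grip":0.48,"slide":[0,0,-0.8],"turn":[0,0,0]},{"grip":0.48,"slide":[0,0,-0.8],"turn":[0,0,0]},{"grip":0.48,"slide":[0,0,-0.6],"turn":[0,0,0]},{"grip":0.65,"slide":[0,-0.5,-0.2],"turn":[0,0,0]},{"grip":0.65,"slide":[0,-0.8,0],"turn":[0,0,0]},{"grip":0.65,"slide":[0,-0.8,0],"turn":[0,0,0]}]'

```text
t: 25.28
eef_pos: [618.8, -5.9, 302.7]
tcp_rot: [-180.0, 0.2, -179.8]
wrist_force: [0.3, -0.7, 0.5]
grip_width: 58.9
grasp_force: 0.0
```

carry_out --targets '[{"grip":0.65,"slide":[0,-0.8,0],"turn":[0,0,0]},{"grip":0.65,"slide":[0,-0.8,0],"turn":[0,0,0]},{"grip":0.65,"slide":[0,-0.6,0],"turn":[0,0,0]},{"grip":0.65,"slide":[0,0,0],"turn":[0,0,0]},{"grip":0.65,"slide":[0,0,0],"turn":[0,0,0]},{"grip":0.65,"slide":[0,0,0],"turn":[0,0,0]}]'

```text
t: 25.78
eef_pos: [618.3, -115.5, 300.6]
tcp_rot: [180.0, 0.0, 180.0]
wrist_force: [-0.6, 0.7, -0.9]
grip_width: 60.3
grasp_force: 0.0
```

```bash
python3 - <<'E'
from h import *
s=readout.read_state();print(s['t'],s['eef_pos'],s['tcp_rot'],s['grip_width'])
im,_=snap('wrist','w7.png')
cv2.imwrite('pics/w7b.png',cv2.resize(im[0:240],None,fx=1.5625,fy=1.5625,interpolation=cv2.INTER_CUBIC))
E
cp T_wrist.npy T_w7.npy
```

```text
25.7833 [ 618.33439051 -115.51988952  300.64440977] [1.79959639e+02 8.14547575e-03 1.79985539e+02] 60.347600790966574
```

View pics/w7b.png

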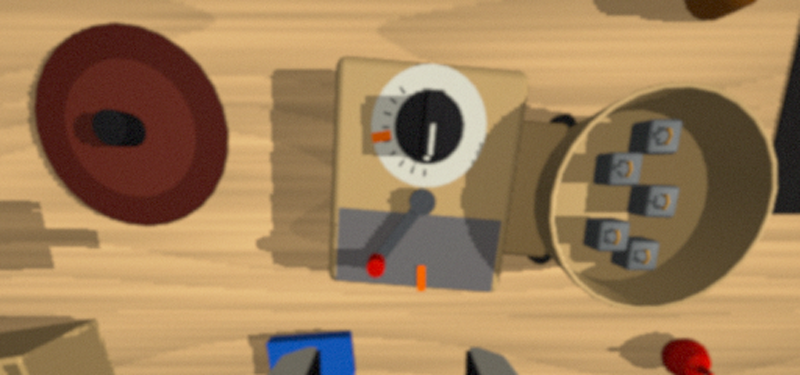

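All five weights stand inside the bowl (about (610–660, 135–255)). The lid lies at about (132,123), with its knob at (115,128).

```bash
cat > lid.py <<'E'
from pose import *
def fitlid(im,KE,z,x0):
    hsv=cv2.cvtColor(im,cv2.COLOR_BGR2HSV);b=im.astype(int)
    m=((b[...,2]-b[...,1]>22)&(b[...,2]<125)&(b[...,1]<60)).astype(np.uint8)
    m=cv2.morphologyEx(m,cv2.MORPH_CLOSE,np.ones((25,25)));m=cv2.morphologyEx(m,cv2.MORPH_OPEN,np.ones((5,5)))
    n,l,st,ce=cv2.connectedComponentsWithStats(m);i=1+st[1:,4].argmax();m=(l==i).astype(np.uint8)
    def hull(v,a=0):
        P=np.r_[np.c_[v[0]+89*np.cos(th),v[1]+89*np.sin(th),z+6+0*th],np.c_[v[0]+89*np.cos(th),v[1]+89*np.sin(th),z+0*th]]
        return cv2.convexHull((proj(KE,P)*16).astype(np.int32))
    def cost(v):
        a=np.zeros_like(m);cv2.fillConvexPoly(a,hull(v),1,shift=4);return 1-(a&m).sum()/(a|m).sum()
    r=minimize(cost,x0,method='Nelder-Mead',options=dict(initial_simplex=[x0,[x0[0]+8,x0[1]],[x0[0],x0[1]+8]]))
    # knob: black pixels inside the lid
    k=((im.max(2)<45)&(cv2.erode(m,np.ones((9,9)))>0));ys,xs=np.nonzero(k)
    return r.x,1-r.fun,st[i],(xs.min(),xs.max(),ys.min(),ys.max()) if len(xs) else None
E
python3 - <<'E'
from lid import *
KE=cam('wrist',np.load('T_w7.npy'));im=cv2.imread('pics/w7.png')
x,f,st,kb=fitlid(im,KE,10,[507,-336]);print(x,f,st,kb)
q=proj(KE,np.c_[x[0]+15*np.cos(th),x[1]+15*np.sin(th),50+0*th]);print('pred knob top',q.min(0),q.max(0))
print('knob top', onz(KE,(kb[0]+10,(kb[2]+kb[3])/2),50))
print(delta([x[0],x[1],38],180), delta([x[0],x[1],120],180))
E
```

```text
[ 505.2915275  -361.66919764] 0.9396103392067066 [   23    16   122   128 12111] (np.int64(59), np.int64(92), np.int64(71), np.int64(92))
pred knob top [57.33271351 71.19146258] [80.10099541 95.10510126]
knob top [ 503.05682541 -360.90216885   50.        ]
(array([ 2.27, -4.94,  5.25]), array([0.01, 0.  , 0.01])) (array([ 2.27, -4.94,  3.61]), array([0.01, 0.  , 0.01]))
```

carry_out --targets '[{"grip":0.8,"slide":[0.15,-0.35,0],"turn":[0,0,0]},{"grip":0.8,"slide":[0.3,-0.65,0],"turn":[0,0,0]},{"grip":0.8,"slide":[0.3,-0.65,0.2],"turn":[0,0,0]},{"grip":0.8,"slide":[0.3,-0.65,0.3],"turn":[0,0,0]},{"grip":0.8,"slide":[0.3,-0.65,0.3],"turn":[0,0,0]},{"grip":0.8,"slide":[0.3,-0.65,0.3],"turn":[0,0,0]},{"grip":0.8,"slide":[0.3,-0.65,0.3],"turn":[0,0,0]},{"grip":0.8,"slide":[0.3,-0.65,0.3],"turn":[0,0,0]},{"grip":0.8,"slide":[0.03,-0.02,0.6],"turn":[0,0,0]},{"grip":0.8,"slide":[0,0,0.6],"turn":[0,0,0]},{"grip":0.8,"slide":[0,0,0],"turn":[0,0,0]},{"grip":0.8,"slide":[0,0,0],"turn":[0,0,0]}]'

```text
t: 26.83
eef_pos: [504.4, -359.9, 154.5]
tcp_rot: [179.8, -0.1, -179.9]
wrist_force: [0.0, 0.8, 0.1]
grip_width: 74.6
grasp_force: 0.0
```

Run:
```python
from lid import *
s=readout.read_state();print(s['t'],s['eef_pos'],s['tcp_rot'])
im,KE=snap('wrist','w8.png')
x,f,st,kb=fitlid(im,KE,10,[504,-361]);print(x,f,st,kb)
b=np.array(im[60:300,150:350]);cv2.imwrite('pics/w8b.png',cv2.resize(b,None,fx=2,fy=2))
q=proj(KE,np.c_[x[0]+15*np.cos(th),x[1]+15*np.sin(th),50+0*th]);print('pred',q.min(0),q.max(0))
print(delta([504.5,-361,40],180))
```

```text
26.8333 [ 504.40000436 -359.89831409  154.49970891] [ 1.79828872e+02 -1.43416885e-01 -1.79891667e+02]
[ 504.88836123 -361.5267201 ] 0.9413444434041757 [  170   100   163   158 20118] (np.int64(237), np.int64(265), np.int64(174), np.int64(208))
pred [235.26820396 182.14903685] [266.76065613 212.15079587]
(array([ 0.02, -0.  ,  2.33]), array([0.  , 0.  , 0.02]))
```

View pics/w8b.png

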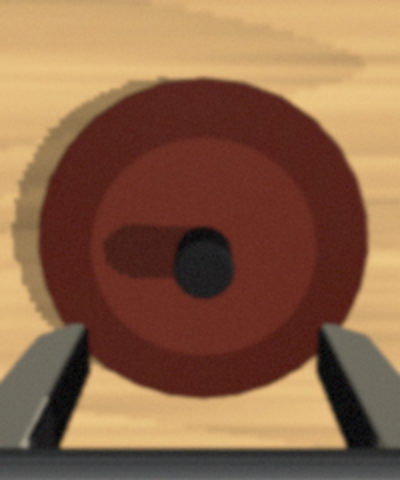

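The knob's top is at crop (204,267), within 2 mm of where I expected it.

carry_out --targets '[{"grip":0.8,"slide":[0.03,-0.02,0.6],"turn":[0,0,0]},{"grip":0.8,"slide":[0,0,0.7],"turn":[0,0,0]},{"grip":0.8,"slide":[0,0,0.5],"turn":[0,0,0]},{"grip":0.8,"slide":[0,0,0.3],"turn":[0,0,0]},{"grip":0.8,"slide":[0,0,0.16],"turn":[0,0,0]},{"grip":0.8,"slide":[0,0,0],"turn":[0,0,0]},{"grip":0.8,"slide":[0,0,0],"turn":[0,0,0]}]'

```text
t: 27.47
eef_pos: [504.4, -363.4, 44.5]
tcp_rot: [-179.9, 0.1, -179.9]
wrist_force: [0.5, -0.4, -0.1]
grip_width: 74.4
grasp_force: 0.0
```

carry_out --targets '[{"grip":0,"slide":[0,0,0],"turn":[0,0,0]},{"grip":0,"slide":[0,0,0],"turn":[0,0,0]},{"grip":0,"slide":[0,0,0],"turn":[0,0,0]},{"grip":0,"slide":[0,0,0],"turn":[0,0,0]},{"grip":0,"slide":[0,0,0],"turn":[0,0,0]},{"grip":0,"slide":[0,0,0],"turn":[0,0,0]},{"grip":0,"slide":[0,0,0],"turn":[0,0,0]},{"grip":0,"slide":[0,0,0],"turn":[0,0,0]}]'

```text
t: 28.13
eef_pos: [502.9, -362.4, 42.6]
tcp_rot: [179.9, -0.0, -180.0]
wrist_force: [-0.4, 2.4, 2.1]
grip_width: 29.3
grasp_force: 30.0
```

carry_out --targets '[{"grip":0,"slide":[0,0,-0.2],"turn":[0,0,0]},{"grip":0,"slide":[0,0,-0.5],"turn":[0,0,0]},{"grip":0,"slide":[0,0,-0.7],"turn":[0,0,0]},{"grip":0,"slide":[0,0,-0.7],"turn":[0,0,0]},{"grip":0,"slide":[0,0,-0.7],"turn":[0,0,0]},{"grip":0,"slide":[0,0,-0.6],"turn":[0,0,0]},{"grip":0,"slide":[0,0.2,-0.3],"turn":[0,0,0]},{"grip":0,"slide":[0,0.4,0],"turn":[0,0,0]},{"grip":0,"slide":[-0.1,0.5,0],"turn":[0,0,0]},{"grip":0,"slide":[-0.1,0.6,0],"turn":[0,0,0]},{"grip":0,"slide":[-0.1,0.6,0],"turn":[0,0,0]},{"grip":0,"slide":[-0.1,0.6,0],"turn":[0,0,0]}]'

```text
t: 29.13
eef_pos: [522.7, -217.0, 227.9]
tcp_rot: [-180.0, -0.0, 180.0]
wrist_force: [-0.1, 0.0, -2.5]
grip_width: 29.7
grasp_force: 30.0
```

carry_out --targets '[{"grip":0,"slide":[-0.1,0.6,0],"turn":[0,0,0]},{"grip":0,"slide":[-0.1,0.6,0],"turn":[0,0,0]},{"grip":0,"slide":[-0.1,0.6,0],"turn":[0,0,0]},{"grip":0,"slide":[-0.1,0.6,0],"turn":[0,0,0]},{"grip":0,"slide":[-0.1,0.6,0],"turn":[0,0,0]},{"grip":0,"slide":[-0.1,0.6,0],"turn":[0,0,0]},{"grip":0,"slide":[-0.1,0.6,0],"turn":[0,0,0]},{"grip":0,"slide":[-0.1,0.6,0],"turn":[0,0,0]},{"grip":0,"slide":[-0.03,0.6,0],"turn":[0,0,0]},{"grip":0,"slide":[0,0.5,0],"turn":[0,0,0]},{"grip":0,"slide":[0,0.24,0],"turn":[0,0,0]},{"grip":0,"slide":[0,0,0],"turn":[0,0,0]}]'

```text
t: 30.13
eef_pos: [564.0, 91.4, 227.7]
tcp_rot: [180.0, -0.0, -179.8]
wrist_force: [0.4, -0.4, -2.7]
grip_width: 29.3
grasp_force: 30.0
```

carry_out --targets '[{"grip":0,"slide":[0,0,0],"turn":[0,0,0]},{"grip":0,"slide":[0,0,0],"turn":[0,0,0]},{"grip":0,"slide":[0,0,0],"turn":[0,0,0]}]'

```text
t: 30.38
eef_pos: [564.5, 87.6, 227.5]
tcp_rot: [-180.0, -0.0, 179.9]
wrist_force: [-0.5, 0.1, -1.9]
grip_width: 29.7
grasp_force: 30.0
```

Run:
```python
from lid import *
s=readout.read_state();print(s['t'],s['eef_pos'],s['tcp_rot'],s['grip_width'])
im,KE=snap('wrist','w9.png');z=s['eef_pos'][2]-42.6+10
x,f,st,kb=fitlid(im,KE,z,list(s['eef_pos'][:2]));print(x,f,st)
v=np.load('tum.npy')
def poly(P,c,w=1):
    q=np.round(proj(KE,P)).astype(np.int32);cv2.polylines(im,[q],False,c,w)
poly(np.c_[x[0]+89*np.cos(th),x[1]+89*np.sin(th),z+6+0*th],(0,255,0))
poly(W(v,np.c_[86*np.cos(th),70+86*np.sin(th),110+0*th]),(255,255,0))
cv2.imwrite('pics/w9b.png',cv2.resize(im,None,fx=1.5625,fy=1.5625))
print(delta([564.6,89.7,150]))
```

```text
30.3833 [564.45570189  87.60653868 227.51951598] [-1.79965482e+02 -7.21536859e-03  1.79925328e+02] 29.703263776313193
[565.93470487  85.21916503] 0.4335055643879173 [  122    96   257   161 21819]
(array([-0.  ,  0.04,  1.55]), array([0., 0., 0.]))
```

View pics/w9b.png

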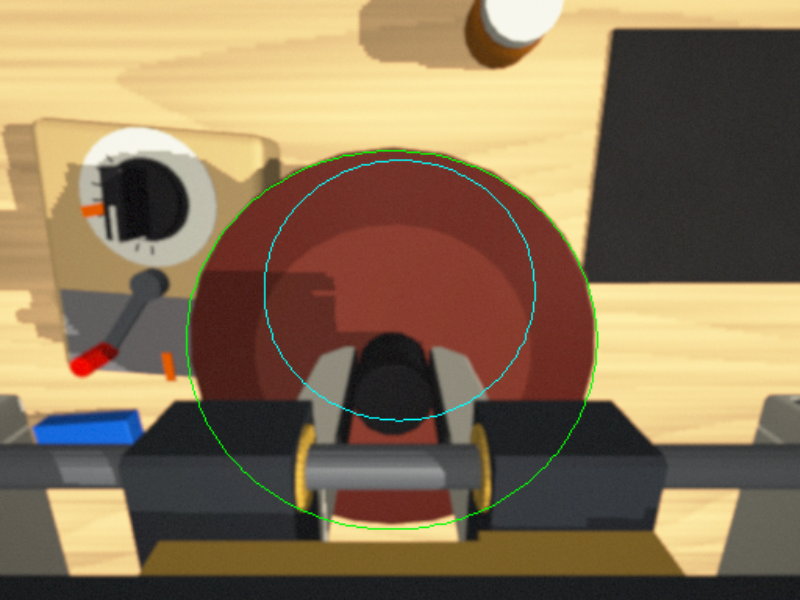

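Run:
```python
from pose import *
for f,e,o in(('T_w7.npy',(552,777,86,306),lambda p:(np.array(p)+.5)/1.5625-.5),('T_w2.npy',(384,747,79,451),lambda p:(np.array(p)+.5)/2.5-.5+np.array([110,110,0,0]))):
    KE=cam('wrist',np.load(f));e=o(e)
    def res(v):
        q=proj(KE,np.c_[v[0]+v[2]*np.cos(th),v[1]+v[2]*np.sin(th),110+0*th]);return [q[:,0].min()-e[0],q[:,0].max()-e[1],q[:,1].min()-e[2],q[:,1].max()-e[3]]
    r=least_squares(res,[565,90,86]);print(r.x,np.round(r.fun,1))
```

```text
[563.28069503  89.39295991  83.15383298] [ 1.1 -1.1 -1.   1.1]
[563.33919241  88.0985571   83.61773625] [ 0.5 -0.5 -0.5  0.5]
```

carry_out --targets '[{"grip":0,"slide":[0.04,0.07,0.3],"turn":[0,0,0]},{"grip":0,"slide":[0,0,0.4],"turn":[0,0,0]},{"grip":0,"slide":[0,0,0.3],"turn":[0,0,0]},{"grip":0,"slide":[0,0,0.15],"turn":[0,0,0]},{"grip":0,"slide":[0,0,0.1],"turn":[0,0,0]},{"grip":0,"slide":[0,0,0.1],"turn":[0,0,0]},{"grip":0,"slide":[0,0,0.1],"turn":[0,0,0]},{"grip":0,"slide":[0,0,0.05],"turn":[0,0,0]},{"grip":0,"slide":[0,0,0],"turn":[0,0,0]},{"grip":0,"slide":[0,0,0],"turn":[0,0,0]}]'

```text
t: 31.27
eef_pos: [562.6, 92.5, 152.9]
tcp_rot: [-180.0, 0.0, -180.0]
wrist_force: [0.1, -0.1, -1.8]
grip_width: 29.6
grasp_force: 30.0
```

carry_out --targets '[{"grip":0,"slide":[0,0,0.06],"turn":[0,0,0]},{"grip":0,"slide":[0,0,0.06],"turn":[0,0,0]},{"grip":0,"slide":[0,0,0],"turn":[0,0,0]},{"grip":0,"slide":[0,0,0],"turn":[0,0,0]}]'

```text
t: 31.6
eef_pos: [562.2, 92.6, 146.3]
tcp_rot: [-180.0, -0.0, -180.0]
wrist_force: [-0.3, -0.4, -2.2]
grip_width: 29.5
grasp_force: 30.0
```

carry_out --targets '[{"grip":0,"slide":[0,0,0.05],"turn":[0,0,0]},{"grip":0,"slide":[0,0,0.02],"turn":[0,0,0]},{"grip":0,"slide":[0,0,0],"turn":[0,0,0]},{"grip":0,"slide":[0,0,0],"turn":[0,0,0]}]'

```text
t: 31.93
eef_pos: [562.5, 92.5, 143.1]
tcp_rot: [-180.0, 0.0, -180.0]
wrist_force: [-0.4, 0.2, -1.4]
grip_width: 29.3
grasp_force: 30.0
```

carry_out --targets '[{"grip":0.8,"slide":[0,0,0],"turn":[0,0,0]},{"grip":0.8,"slide":[0,0,0],"turn":[0,0,0]},{"grip":0.8,"slide":[0,0,0],"turn":[0,0,0]},{"grip":0.8,"slide":[0,0,0],"turn":[0,0,0]},{"grip":0.8,"slide":[0,0,0],"turn":[0,0,0]},{"grip":0.8,"slide":[0,0,-0.3],"turn":[0,0,0]},{"grip":0.8,"slide":[0,0,-0.6],"turn":[0,0,0]},{"grip":0.8,"slide":[0,0,-0.7],"turn":[0,0,0]},{"grip":0.8,"slide":[0,0,-0.8],"turn":[0,0,0]},{"grip":0.8,"slide":[0,0,-0.8],"turn":[0,0,0]},{"grip":0.8,"slide":[-0.5,-0.5,0],"turn":[0,0,0]},{"grip":0.8,"slide":[-0.5,-0.6,0],"turn":[0,0,0]}]'

```text
t: 32.93
eef_pos: [613.8, 39.0, 308.0]
tcp_rot: [-180.0, 0.5, -179.8]
wrist_force: [0.9, 0.5, -0.8]
grip_width: 74.5
grasp_force: 0.0
```

carry_out --targets '[{"grip":0.8,"slide":[-0.5,-0.6,0],"turn":[0,0,0]},{"grip":0.8,"slide":[-0.2,-0.6,0],"turn":[0,0,0]},{"grip":0.8,"slide":[0,-0.6,0],"turn":[0,0,0]},{"grip":0.8,"slide":[0,0,0],"turn":[0,0,0]},{"grip":0.8,"slide":[0,0,0],"turn":[0,0,0]},{"grip":0.8,"slide":[0,0,0],"turn":[0,0,0]}]'

```text
t: 33.43
eef_pos: [647.2, -52.1, 302.9]
tcp_rot: [180.0, -0.0, 180.0]
wrist_force: [-0.3, 0.9, 0.4]
grip_width: 74.2
grasp_force: 0.0
```

```bash
python3 - <<'E'
from lid import *
s=readout.read_state();print(s['t'],s['eef_pos'],s['tcp_rot'],s['grip_width'])
im,KE=snap('wrist','w10.png')
x,f,st,kb=fitlid(im,KE,110,[563,90]);print(x,f,st)
q=np.round(proj(KE,np.c_[x[0]+89*np.cos(th),x[1]+89*np.sin(th),116+0*th])).astype(np.int32)
b=cv2.resize(im[:250],None,fx=1.5625,fy=1.5625,interpolation=cv2.INTER_CUBIC);cv2.polylines(b,[(q*1.5625).astype(np.int32)],True,(0,255,0),1);cv2.imwrite('pics/w10b.png',b)
E
cp T_wrist.npy T_w10.npy
```

```text
33.4333 [647.2259112  -52.09941983 302.91158816] [ 1.79957370e+02 -2.07427339e-02  1.79983205e+02] 74.21923875916079
[564.51606783  90.69000054] 0.9531919131560601 [  300    19   156   159 19146]
```

View pics/w10b.png

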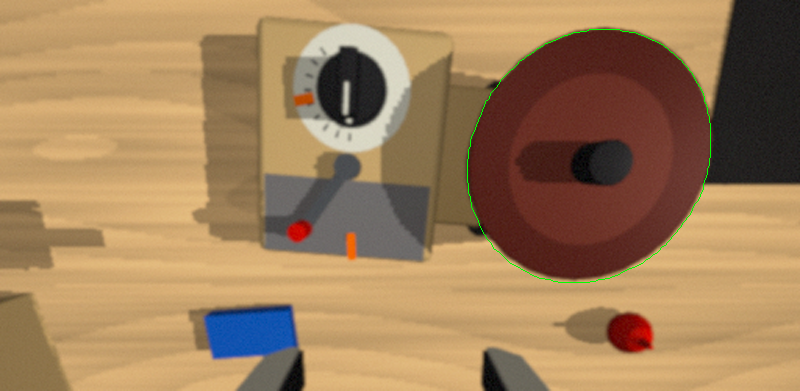

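The lid sits flat, with its rim ellipse fitting at seated height, centred on the bowl. Next is the lever.

Run:
```python
from pose import *
KE=cam('wrist',np.load('T_w10.npy'));im=cv2.imread('pics/w10.png');b=im.astype(int)
v=np.load('tum.npy');pv=W(v,(15,-110,60))[0];tm=W(v,(-45,-110,60))[0]
def blob(m,roi):
    y0,y1,x0,x1=roi;k=np.zeros(m.shape,bool);k[y0:y1,x0:x1]=m[y0:y1,x0:x1];ys,xs=np.nonzero(k);return xs.mean(),ys.mean(),len(xs),xs.min(),xs.max(),ys.min(),ys.max()
org=(b[...,2]>180)&(b[...,1]>60)&(b[...,1]<130)&(b[...,0]<60)
red=(b[...,2]>120)&(b[...,1]<50)&(b[...,0]<60)
lm=blob(org,(140,175,205,240));tmk=blob((b[...,2]>140)&(b[...,1]<110)&(b[...,0]<60),(55,75,180,205));hd=blob(red,(130,165,170,220))
print(lm,tmk,hd)
ang=lambda p,c:np.degrees(np.arctan2(p[1]-c[1],p[0]-c[0])-v[2])
for n,p,z,c in(('lmark',lm,63,pv),('tmark',tmk,65,tm),('handle mid',hd,86,pv)):
    h=onz(KE,p[:2],z);print(n,h.round(1),'ang',ang(h,c).round(1),'r',np.hypot(*(h-c)[:2]).round(1))
h=onz(KE,hd[:2],86);print(delta([h[0],h[1],150],180))
```

```text
(np.float64(224.24324324324326), np.float64(156.97297297297297), 74, np.int64(222), np.int64(227), np.int64(149), np.int64(165)) (np.float64(193.75), np.float64(63.27777777777778), 72, np.int64(188), np.int64(200), np.int64(60), np.int64(67)) (np.float64(190.95238095238096), np.float64(147.3673469387755), 147, np.int64(184), np.int64(198), np.int64(142), np.int64(154))
lmark [632.  -91.5  63. ] ang 4.3 r 67.6
tmark [ 511.4 -126.7   65. ] ang -75.7 r 41.4
handle mid [ 615.4 -132.5   86. ] ang -34.3 r 65.8
(array([ 0.64, -1.62,  3.06]), array([0.01, 0.  , 0.01]))
```

carry_out --targets '[{"grip":0.38,"slide":[0.2,-0.5,0],"turn":[0,0,0]},{"grip":0.38,"slide":[0.3,-0.7,0.2],"turn":[0,0,0]},{"grip":0.38,"slide":[0.14,-0.4,0.6],"turn":[0,0,0]},{"grip":0.38,"slide":[0,0,0.7],"turn":[0,0,0]},{"grip":0.38,"slide":[0,0,0.7],"turn":[0,0,0]},{"grip":0.38,"slide":[0,0,0.6],"turn":[0,0,0]},{"grip":0.38,"slide":[0,0,0.3],"turn":[0,0,0]},{"grip":0.38,"slide":[0,0,0],"turn":[0,0,0]},{"grip":0.38,"slide":[0,0,0],"turn":[0,0,0]}]'

```text
t: 34.23
eef_pos: [615.3, -131.0, 147.9]
tcp_rot: [180.0, -0.1, -179.9]
wrist_force: [0.3, 0.9, 1.2]
grip_width: 35.2
grasp_force: 0.0
```

Run:
```python
from h import *
s=readout.read_state();print(s['eef_pos'],s['grip_width'])
im,KE=snap('wrist','w11.png');b=im.astype(int)
m=((b[...,2]>100)&(b[...,1]<50)&(b[...,0]<60)).astype(np.uint8);n,l,st,ce=cv2.connectedComponentsWithStats(m);i=1+st[1:,4].argmax();print(st[i],ce[i],onz(KE,ce[i],92))
print(delta([615,-132,92],180))
```

```text
[ 615.28398829 -130.97852247  147.94444902] 35.21305044365264
[243 199  19  29 421] [252.67695962 213.90023753] [ 613.85915375 -131.5558438    92.        ]
(array([ 0.03, -0.01,  1.15]), array([-0.  ,  0.02,  0.02]))
```

carry_out --targets '[{"grip":0.38,"slide":[0,0,0.4],"turn":[0,0,0]},{"grip":0.38,"slide":[0,0,0.4],"turn":[0,0,0]},{"grip":0.38,"slide":[0,0,0.3],"turn":[0,0,0]},{"grip":0.25,"slide":[0,0,0.02],"turn":[0,0,0]},{"grip":0.25,"slide":[0,0,0],"turn":[0,0,0]},{"grip":0.25,"slide":[0,0,0],"turn":[0,0,0]}]'

```text
t: 34.78
eef_pos: [616.8, -132.7, 94.3]
tcp_rot: [-179.9, 0.2, -180.0]
wrist_force: [-0.1, -0.6, 0.4]
grip_width: 24.0
grasp_force: 0.0
```

carry_out --targets '[{"grip":0.25,"slide":[-0.08,0.12,0],"turn":[0,0,0]},{"grip":0.25,"slide":[-0.08,0.13,0],"turn":[0,0,0]},{"grip":0.25,"slide":[-0.07,0.13,0],"turn":[0,0,0]},{"grip":0.25,"slide":[-0.05,0.14,0],"turn":[0,0,0]},{"grip":0.25,"slide":[-0.02,0.14,0],"turn":[0,0,0]},{"grip":0.25,"slide":[0,0.14,0],"turn":[0,0,0]},{"grip":0.25,"slide":[0,0,0],"turn":[0,0,0]},{"grip":0.25,"slide":[0,0,0],"turn":[0,0,0]}]'

```text
t: 35.45
eef_pos: [630.4, -91.3, 92.4]
tcp_rot: [180.0, -0.0, -179.9]
wrist_force: [-0.2, 0.1, -1.2]
grip_width: 23.4
grasp_force: 0.0
```

Perfect position; close to centre the handle, reopen, and rise for a look at the deck.

carry_out --targets '[{"grip":0,"slide":[0,0,0],"turn":[0,0,0]},{"grip":0,"slide":[0,0,0],"turn":[0,0,0]},{"grip":0,"slide":[0,0,0],"turn":[0,0,0]},{"grip":0,"slide":[0,0,0],"turn":[0,0,0]},{"grip":0,"slide":[0,0,0],"turn":[0,0,0]}]'

```text
t: 35.87
eef_pos: [630.5, -92.7, 92.1]
tcp_rot: [-180.0, 0.0, 180.0]
wrist_force: [1.1, -2.1, 1.5]
grip_width: 15.3
grasp_force: 30.0
```

carry_out --targets '[{"grip":0.38,"slide":[0,0,0],"turn":[0,0,0]},{"grip":0.38,"slide":[0,0,0],"turn":[0,0,0]},{"grip":0.38,"slide":[0,0,0],"turn":[0,0,0]},{"grip":0.38,"slide":[0,0,-0.4],"turn":[0,0,0]},{"grip":0.38,"slide":[0,0,-0.7],"turn":[0,0,0]},{"grip":0.38,"slide":[0,0,-0.8],"turn":[0,0,0]},{"grip":0.38,"slide":[0,0,-0.4],"turn":[0,0,0]},{"grip":0.38,"slide":[0,0,0],"turn":[0,0,0]},{"grip":0.38,"slide":[0,0,0],"turn":[0,0,0]},{"grip":0.38,"slide":[0,0,0],"turn":[0,0,0]}]'

```text
t: 36.7
eef_pos: [629.6, -92.1, 205.8]
tcp_rot: [180.0, -0.1, -180.0]
wrist_force: [-0.2, -0.4, -0.4]
grip_width: 35.2
grasp_force: 0.0
```

```bash
python3 - <<'E'
from h import *
s=readout.read_state();print(s['t'],s['eef_pos'],s['tcp_rot'],s['grip_width'])
im,KE=snap('wrist','w12.png')
cv2.imwrite('pics/w12b.png',cv2.resize(im[0:260,90:410],None,fx=2.3,fy=2.3,interpolation=cv2.INTER_CUBIC))
E
cp T_wrist.npy T_w12.npy
```

```text
36.7 [629.63968834 -92.05291741 205.79937065] [ 1.79953694e+02 -1.14897963e-01 -1.79981234e+02] 35.15619057270663
```

View pics/w12b.png

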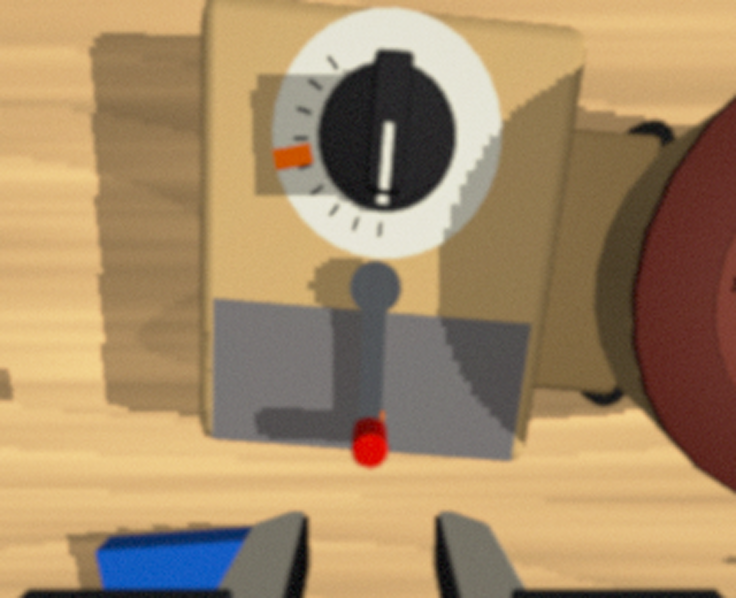

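Run:
```python
from pose import *
KE=cam('wrist',np.load('T_w12.npy'));im=cv2.imread('pics/w12.png');b=im.astype(int)
o=lambda p:(np.array(p)+.5)/2.3-.5+np.array([90,0])
print('mark px',(proj(KE,[[632,-91.4,63],[632-12,-91.4,63]])-[90,0])*2.3)
red=(b[...,2]>120)&(b[...,1]<50)&(b[...,0]<60);red[:, :230]=0;red[:,270:]=0;red[205:]=0
ys,xs=np.nonzero(red);c=(xs.mean(),ys.mean());print(c,len(xs),'handle',onz(KE,c,88))
org=(b[...,2]>150)&(b[...,1]>60)&(b[...,1]<140)&(b[...,0]<90);org[:170]=0;org[200:]=0;org[:,:240]=0;org[:,275:]=0
ys,xs=np.nonzero(org);print('orange',list(zip(xs,ys)),[onz(KE,(x,y),63).round(1) for x,y in zip(xs,ys)][:6])
print('hub',onz(KE,o((376,286)),70), onz(KE,o((376,286)),64))
```

```text
mark px [[375.63931702 432.87592123]
 [375.68351143 408.17902634]]
(np.float64(250.90721649484536), np.float64(193.14948453608247)) 194 handle [630.0072747  -94.01841576  88.        ]
orange [(np.int64(256), np.int64(179)), (np.int64(255), np.int64(180)), (np.int64(256), np.int64(180)), (np.int64(255), np.int64(181)), (np.int64(256), np.int64(181)), (np.int64(255), np.int64(182)), (np.int64(256), np.int64(182)), (np.int64(256), np.int64(183)), (np.int64(258), np.int64(190)), (np.int64(258), np.int64(191)), (np.int64(258), np.int64(192)), (np.int64(258), np.int64(193)), (np.int64(258), np.int64(194)), (np.int64(242), np.int64(195)), (np.int64(243), np.int64(195)), (np.int64(258), np.int64(195)), (np.int64(243), np.int64(196)), (np.int64(258), np.int64(196)), (np.int64(243), np.int64(197)), (np.int64(257), np.int64(197)), (np.int64(258), np.int64(197)), (np.int64(243), np.int64(198)), (np.int64(257), np.int64(198)), (np.int64(244), np.int64(199)), (np.int64(256), np.int64(199)), (np.int64(257), np.int64(199))] [array([621.7, -88.5,  63. ]), array([622.8, -89.6,  63. ]), array([622.8, -88.5,  63. ]), array([623.9, -89.6,  63. ]), array([623.9, -88.5,  63. ]), array([625. , -89.6,  63. ])]
hub [563.76020752 -91.69959444  70.        ] [564.0647403  -91.65269138  64.        ]
```

carry_out --targets '[{"grip":0.38,"slide":[0,0.045,0.3],"turn":[0,0,0]},{"grip":0.38,"slide":[0,0,0.6],"turn":[0,0,0]},{"grip":0.38,"slide":[0,0,0.7],"turn":[0,0,0]},{"grip":0.38,"slide":[0,0,0.5],"turn":[0,0,0]},{"grip":0.38,"slide":[0,0,0.2],"turn":[0,0,0]},{"grip":0.38,"slide":[0,0,0],"turn":[0,0,0]},{"grip":0,"slide":[0,0,0],"turn":[0,0,0]},{"grip":0,"slide":[0,0,0],"turn":[0,0,0]},{"grip":0,"slide":[0,0,0],"turn":[0,0,0]},{"grip":0,"slide":[0,0,0],"turn":[0,0,0]},{"grip":0,"slide":[0,0,0],"turn":[0,0,0]},{"grip":0,"slide":[0,0,0],"turn":[0,0,0]}]'

```text
t: 37.75
eef_pos: [631.9, -91.0, 93.9]
tcp_rot: [-179.9, 0.2, -180.0]
wrist_force: [1.7, -1.6, 4.6]
grip_width: 15.5
grasp_force: 30.0
```

carry_out --targets '[{"grip":0.38,"slide":[0,0,0],"turn":[0,0,0]},{"grip":0.38,"slide":[0,0,0],"turn":[0,0,0]},{"grip":0.38,"slide":[0,0,0],"turn":[0,0,0]},{"grip":0.38,"slide":[0,0,-0.4],"turn":[0,0,0]},{"grip":0.38,"slide":[0,0,-0.7],"turn":[0,0,0]},{"grip":0.38,"slide":[0,0,-0.8],"turn":[0,0,0]},{"grip":0.38,"slide":[0,0,-0.4],"turn":[0,0,0]},{"grip":0.38,"slide":[0,0,0],"turn":[0,0,0]},{"grip":0.38,"slide":[0,0,0],"turn":[0,0,0]},{"grip":0.38,"slide":[0,0,0],"turn":[0,0,0]}]'

```text
t: 38.58
eef_pos: [629.4, -89.7, 205.5]
tcp_rot: [179.9, -0.2, -180.0]
wrist_force: [0.6, 0.7, -0.9]
grip_width: 35.2
grasp_force: 0.0
```

```bash
python3 - <<'E'
from pose import *
s=readout.read_state();print(s['t'],s['eef_pos'],s['tcp_rot'],s['grip_width'])
im,KE=snap('wrist','w13.png');b=im.astype(int)
red=(b[...,2]>120)&(b[...,1]<50)&(b[...,0]<60);red[:, :230]=0;red[:,270:]=0;red[205:]=0
ys,xs=np.nonzero(red);c=(xs.mean(),ys.mean());print(c,len(xs),'handle',onz(KE,c,88),'mark px',proj(KE,[632,-91.5,63]))
# knob: black skirt
k=(im.max(2)<50);k[110:]=0;k[:,:200]=0;k[:,320:]=0
ys,xs=np.nonzero(k);print('knob black bbox',xs.min(),xs.max(),ys.min(),ys.max())
v=np.load('tum.npy');q=proj(KE,W(v,np.c_[-45+26*np.cos(th),-110+26*np.sin(th),72+0*th]));print('pred skirt',q.min(0),q.max(0))
E
cp T_wrist.npy T_w13.npy
```

```text
38.5833 [629.44261668 -89.73844947 205.53080067] [ 1.79943969e+02 -1.50880189e-01 -1.79980007e+02] 35.215082271277446
(np.float64(250.28205128205127), np.float64(193.37435897435898)) 195 handle [629.888563   -92.30776475  88.        ] mark px [[251.07821962 188.53030727]]
knob black bbox 227 283 23 90
pred skirt [229.00442642  27.23156891] [285.19472823  88.70037218]
```

carry_out --targets '[{"grip":0.5,"slide":[0.5,0.02,0],"turn":[0,0,0]},{"grip":0.5,"slide":[0.7,0.02,0],"turn":[0,0,0]},{"grip":0.5,"slide":[0.7,0.02,0],"turn":[0,0,0]},{"grip":0.5,"slide":[0.58,0,0],"turn":[0,0,0]},{"grip":0.5,"slide":[0,0,0.3],"turn":[0,0,0.42]},{"grip":0.5,"slide":[0,0,0.5],"turn":[0,0,0.42]},{"grip":0.5,"slide":[0,0,0.3],"turn":[0,0,0]},{"grip":0.5,"slide":[0,0,0],"turn":[0,0,0]},{"grip":0.5,"slide":[0,0,0],"turn":[0,0,0]},{"grip":0.5,"slide":[0,0,0],"turn":[0,0,0]}]'

```text
t: 39.47
eef_pos: [506.5, -87.2, 151.9]
tcp_rot: [180.0, -0.0, 175.2]
wrist_force: [0.4, 0.3, -0.1]
grip_width: 46.4
grasp_force: 0.0
```

Run:
```python
from pose import *
v=np.load('tum.npy')
def bb(im,KE,roi):
    y0,y1,x0,x1=roi;k=(im.max(2)<50).astype(np.uint8)[y0:y1,x0:x1];n,l,st,ce=cv2.connectedComponentsWithStats(k);i=1+st[1:,4].argmax();s=st[i]+[x0,y0,0,0,0]
    return s
for n,roi in(('w2',(20,110,150,230)),('w7',(25,125,240,310)),('w10',(20,90,190,260)),('w13',(15,110,200,320))):
    KE=cam('wrist',np.load(f'T_{n}.npy'));im=cv2.imread(f'pics/{n}.png');s=bb(im,KE,roi)
    q=proj(KE,W(v,np.c_[-45+26*np.cos(th),-110+26*np.sin(th),72+0*th]));c=(q.min(0)+q.max(0))/2
    # right/left/bottom extents of black region vs skirt
    print(n,'bbox',s[0],s[0]+s[2]-1,s[1],s[1]+s[3]-1,'pred',q.min(0).round(1),q.max(0).round(1))
s=readout.read_state();print(s['eef_pos'],s['tcp_rot'])
im,KE=snap('wrist','w14.png');P=[[-45+a,-110+c,102] for a in(-23,23) for c in(-7,7)];print(proj(KE,W(v,P)).round(0).tolist())
cv2.imwrite('pics/w14b.png',cv2.resize(im[100:330,150:350],None,fx=2.5,fy=2.5))
```

```text
w2 bbox 169 211 36 84 pred [169.1  38. ] [211.2  83.8]
w7 bbox 254 294 59 102 pred [255.4  58.3] [296.5 102.4]
w10 bbox 204 245 31 79 pred [204.3  32.8] [246.2  78.7]
w13 bbox 227 283 23 90 pred [229.1  27. ] [285.3  88.5]
[506.52774406 -87.22101049 151.94835787] [ 1.79985875e+02 -4.26559191e-02  1.75215130e+02]
[[246.0, 187.0], [265.0, 187.0], [246.0, 243.0], [264.0, 243.0]]
```

View pics/w14b.png

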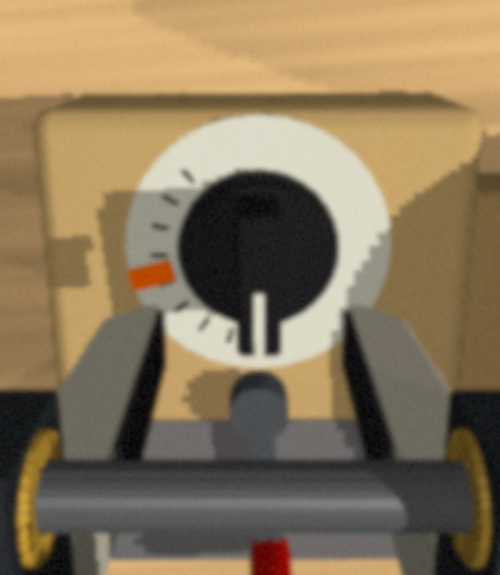

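carry_out --targets '[{"grip":0.5,"slide":[0,0,0.4],"turn":[0,0,0]},{"grip":0.5,"slide":[0,0,0.4],"turn":[0,0,0]},{"grip":0.5,"slide":[0,0,0.25],"turn":[0,0,0]},{"grip":0.5,"slide":[0,0,0.09],"turn":[0,0,0]},{"grip":0.5,"slide":[0,0,0],"turn":[0,0,0]},{"grip":0.5,"slide":[0,0,0],"turn":[0,0,0]}]'

```text
t: 40.02
eef_pos: [507.1, -87.4, 95.9]
tcp_rot: [-180.0, 0.1, 175.2]
wrist_force: [0.7, 0.1, 0.5]
grip_width: 46.0
grasp_force: 0.0
```

carry_out --targets '[{"grip":0,"slide":[0,0,0],"turn":[0,0,0]},{"grip":0,"slide":[0,0,0],"turn":[0,0,0]},{"grip":0,"slide":[0,0,0],"turn":[0,0,0]},{"grip":0,"slide":[0,0,0],"turn":[0,0,0]},{"grip":0,"slide":[0,0,0],"turn":[0,0,0]},{"grip":0,"slide":[0,0,0],"turn":[0,0,0]},{"grip":0,"slide":[0,0,0],"turn":[0,0,0]},{"grip":0,"slide":[0,0,0],"turn":[0,0,0]}]'

```text
t: 40.68
eef_pos: [506.7, -85.9, 95.4]
tcp_rot: [179.9, 0.0, 175.2]
wrist_force: [1.1, 5.7, 2.5]
grip_width: 13.9
grasp_force: 30.0
```

carry_out --targets '[{"grip":0,"slide":[0,0,-0.08],"turn":[0,0,0]},{"grip":0,"slide":[0,0,-0.08],"turn":[0,0,0]},{"grip":0,"slide":[0,0,-0.08],"turn":[0,0,0]},{"grip":0,"slide":[0,0,-0.06],"turn":[0,0,0]},{"grip":0,"slide":[0,0,0],"turn":[0,0,0]},{"grip":0,"slide":[0,0,0],"turn":[0,0,0]},{"grip":0,"slide":[0,0,0],"turn":[0,0,0]}]'

```text
t: 41.27
eef_pos: [506.6, -85.8, 109.5]
tcp_rot: [179.9, 0.0, 175.2]
wrist_force: [3.3, 5.7, -3.9]
grip_width: 13.7
grasp_force: 30.0
```

carry_out --targets '[{"grip":0,"slide":[0,0,-0.04],"turn":[0,0,0]},{"grip":0,"slide":[0,0,0],"turn":[0,0,0]},{"grip":0,"slide":[0,0,0],"turn":[0,0,0]},{"grip":0,"slide":[0,0,0],"turn":[0,0,0]}]'

```text
t: 41.6
eef_pos: [506.5, -85.8, 109.7]
tcp_rot: [179.8, -0.1, 175.2]
wrist_force: [8.0, 3.7, -19.3]
grip_width: 13.9
grasp_force: 30.0
```

carry_out --targets '[{"grip":0,"slide":[0,0,0.02],"turn":[0,0,0]},{"grip":0,"slide":[0,0,0],"turn":[0,0,0.5]},{"grip":0,"slide":[0,0,0],"turn":[0,0,0.7]},{"grip":0,"slide":[0,0,0],"turn":[0,0,0.7]},{"grip":0,"slide":[0,0,0],"turn":[0,0,0.7]},{"grip":0,"slide":[0,0,0],"turn":[0,0,0.7]},{"grip":0,"slide":[0,0,0],"turn":[0,0,0.7]},{"grip":0,"slide":[0,0,0],"turn":[0,0,0.7]},{"grip":0,"slide":[0,0,0],"turn":[0,0,0.7]},{"grip":0,"slide":[0,0,0],"turn":[0,0,0.6]},{"grip":0,"slide":[0,0,0],"turn":[0,0,0]},{"grip":0,"slide":[0,0,0],"turn":[0,0,0]}]'

```text
t: 42.6
eef_pos: [506.3, -86.4, 109.7]
tcp_rot: [179.9, -0.1, 140.9]
wrist_force: [4.9, 2.8, -14.4]
grip_width: 13.6
grasp_force: 30.0
```

carry_out --targets '[{"grip":0,"slide":[0,0,0],"turn":[0,0,0.7]},{"grip":0,"slide":[0,0,0],"turn":[0,0,0.7]},{"grip":0,"slide":[0,0,0],"turn":[0,0,0.7]},{"grip":0,"slide":[0,0,0],"turn":[0,0,0.7]},{"grip":0,"slide":[0,0,0],"turn":[0,0,0.7]},{"grip":0,"slide":[0,0,0],"turn":[0,0,0.7]},{"grip":0,"slide":[0,0,0],"turn":[0,0,0.7]},{"grip":0,"slide":[0,0,0],"turn":[0,0,0.7]},{"grip":0,"slide":[0,0,0],"turn":[0,0,0.7]},{"grip":0,"slide":[0,0,0],"turn":[0,0,0.7]},{"grip":0,"slide":[0,0,0],"turn":[0,0,0.22]},{"grip":0,"slide":[0,0,0],"turn":[0,0,0]}]'

```text
t: 43.6
eef_pos: [505.7, -86.8, 109.7]
tcp_rot: [-179.9, -0.1, 99.5]
wrist_force: [3.7, -0.1, -17.6]
grip_width: 13.8
grasp_force: 30.0
```

carry_out --targets '[{"grip":0,"slide":[0,0,0],"turn":[0,0,0]},{"grip":0,"slide":[0,0,0],"turn":[0,0,0]}]'

```text
t: 43.77
eef_pos: [505.7, -86.8, 109.7]
tcp_rot: [-179.9, -0.1, 99.6]
wrist_force: [4.3, 0.0, -22.8]
grip_width: 13.9
grasp_force: 30.0
```

Run:
```python
from pose import *
s=readout.read_state();print(s['eef_pos'],s['tcp_rot'],s['wrist_force'])
im,KE=snap('wrist','w15.png');b=im.astype(int)
m=((b[...,2]>130)&(b[...,1]<115)&(b[...,0]<70)&(b[...,2]-b[...,1]>60)).astype(np.uint8);n,l,st,ce=cv2.connectedComponentsWithStats(m)
for i in range(1,n):
    if st[i,4]>15: print(st[i],ce[i].round(1),onz(KE,ce[i],65).round(1))
```

```text
[505.65942537 -86.77232583 109.72760578] [-1.79893430e+02 -8.42787689e-02  9.95547969e+01] [  4.33983015   0.02591005 -22.77295577]
[400 241  52  43 849] [430.3 263.2] [ 648.2 -101.3   65. ]
```

carry_out --targets '[{"grip":0,"slide":[0,0,0.08],"turn":[0,0,0]},{"grip":0,"slide":[0,0,0.08],"turn":[0,0,0]},{"grip":0,"slide":[0,0,0.08],"turn":[0,0,0]},{"grip":0,"slide":[0,0,0.06],"turn":[0,0,0]},{"grip":0,"slide":[0,0,0.04],"turn":[0,0,0]},{"grip":0,"slide":[0,0,0],"turn":[0,0,0]},{"grip":0,"slide":[0,0,0],"turn":[0,0,0]},{"grip":0,"slide":[0,0,0],"turn":[0,0,0]}]'

```text
t: 44.48
eef_pos: [505.8, -86.9, 95.5]
tcp_rot: [-180.0, -0.0, 99.5]
wrist_force: [-4.2, 4.2, 0.8]
grip_width: 14.1
grasp_force: 30.0
```

carry_out --targets '[{"grip":0,"slide":[0,0,0.03],"turn":[0,0,0]},{"grip":0,"slide":[0,0,0.02],"turn":[0,0,0]},{"grip":0,"slide":[0,0,0],"turn":[0,0,0]},{"grip":0,"slide":[0,0,0],"turn":[0,0,0]},{"grip":0,"slide":[0,0,0],"turn":[0,0,0]}]'

```text
t: 44.9
eef_pos: [505.9, -86.9, 95.2]
tcp_rot: [180.0, 0.0, 99.5]
wrist_force: [-9.8, 5.5, 20.5]
grip_width: 14.0
grasp_force: 30.0
```

Fully in, as the end stop holds at +20 N. I'll relax the push, release, rise and look.

carry_out --targets '[{"grip":0,"slide":[0,0,-0.03],"turn":[0,0,0]},{"grip":0,"slide":[0,0,0],"turn":[0,0,0]},{"grip":0.5,"slide":[0,0,0],"turn":[0,0,0]},{"grip":0.5,"slide":[0,0,0],"turn":[0,0,0]},{"grip":0.5,"slide":[0,0,0],"turn":[0,0,0]},{"grip":0.5,"slide":[0,0,0],"turn":[0,0,0]},{"grip":0.5,"slide":[0,0,-0.4],"turn":[0,0,0]},{"grip":0.5,"slide":[0,0,-0.7],"turn":[0,0,0]},{"grip":0.5,"slide":[0,0,-0.8],"turn":[0,0,0]},{"grip":0.5,"slide":[0,0,-0.8],"turn":[0,0,0]},{"grip":0.5,"slide":[0,0,-0.8],"turn":[0,0,0]},{"grip":0.5,"slide":[0,0,-0.5],"turn":[0,0,0]}]'

```text
t: 45.9
eef_pos: [507.6, -87.8, 297.8]
tcp_rot: [179.7, 0.2, 99.5]
wrist_force: [0.8, -0.1, 0.1]
grip_width: 46.5
grasp_force: 0.0
```

carry_out --targets '[{"grip":0.5,"slide":[-0.5,0,0],"turn":[0,0,0]},{"grip":0.5,"slide":[-0.5,0,0],"turn":[0,0,0]},{"grip":0.5,"slide":[0,0,0],"turn":[0,0,0]},{"grip":0.5,"slide":[0,0,0],"turn":[0,0,0]},{"grip":0.5,"slide":[0,0,0],"turn":[0,0,0]}]'

```text
t: 46.32
eef_pos: [514.4, -136.3, 292.7]
tcp_rot: [-180.0, -0.0, 99.4]
wrist_force: [-0.5, 0.2, -0.2]
grip_width: 46.9
grasp_force: 0.0
```

```bash
python3 - <<'E'
from h import *
s=readout.read_state();print(s['t'],s['eef_pos'],s['tcp_rot'])
im,KE=snap('wrist','w16.png')
cv2.imwrite('pics/w16b.png',cv2.resize(im,None,fx=1.5625,fy=1.5625,interpolation=cv2.INTER_CUBIC))
E
cp T_wrist.npy T_w16.npy
```

```text
46.3167 [ 514.41956026 -136.31394926  292.68088767] [-1.79967850e+02 -4.84039667e-02  9.94186812e+01]
```

View pics/w16b.png

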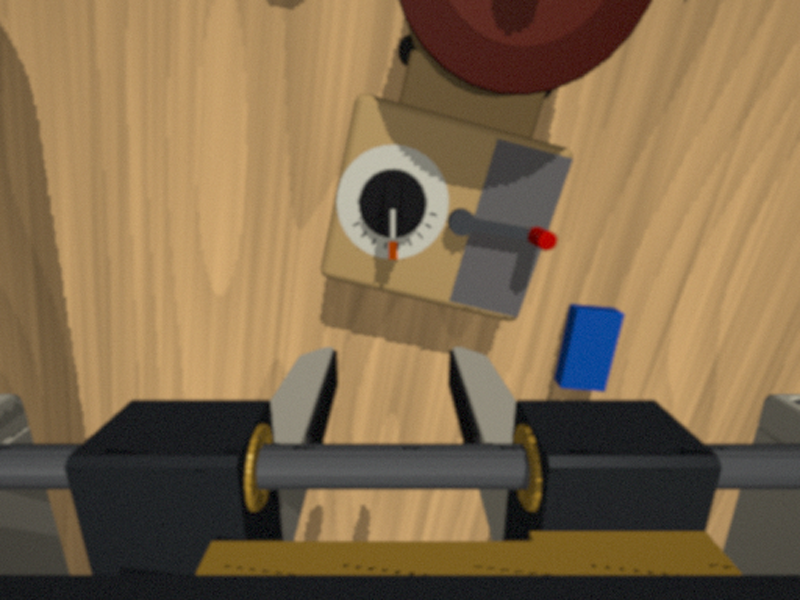

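The pointer (393,222) lines up with the orange tab (393,250). The lever handle at (543,238) covers its mark, and the lid is still in place. I'm handing the job in.

```bash
python3 -c "
from bench import order
print(order.sign_off())"
```

```text
the job is handed in; nothing more can be done
None
```

The job is done and handed in: all five weights are in the bowl, the lid sits flat and centred, the lever is on its orange mark, and the timer was then set to its mark and pushed fully in; sign-off returned no verdict.

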